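# Incline-test the post bases and sort them by grip

## Robot

A 7-joint arm with a two-finger parallel gripper is mounted at the origin on the work surface. World frame = base frame: x ahead of the robot, y to its left, z up, the work surface at z = 0. Lengths are in mm, angles in rad, forces in N, time in s.
With the tool pointing down it reaches from about 425 to 825 mm from the base axis. Payload 3.6 kg.
Tool frame: the origin (TCP) lies on the centre line of the jaws, within the pads' length; the fingertips stand 25 mm ahead of it and the grasp point (between the pads) lies 6 mm ahead of it; z points along the fingers, y is the direction in which the jaws open and shut (so a half turn about z gives the same grasp; the last joint's range is limited). The gripper opens to 85 mm and grips with 20 to 120 N. Pads are 22 mm wide; open, the fingers measure 114 mm over their backs; the gripper's body (76 mm by 85 mm) begins 54 mm behind the grasp point. The pads swing forward as they close: fully open they stand 13 mm farther back than shut.
Start: joints at [-1.131, 0.615, -0.013, 1.423, 0.008, 1.103, -0.04], TCP at [292.486, 580.445, 256.297] pointing down, gripper open.
Joint ranges: [-3.12, 3.12], [-0.3, 2.06], [-1.34, 1.32], [0.26, 2.42], [-1.36, 4.5], [0.01, 1.98], [-2.84, 2.84]. Speed limits (rad/s): [2.79, 2.79, 3.14, 3.14, 3.14, 3.14, 3.14].

## Interface

Orientations are given as a 3x3 rotation matrix whose columns are the frame's x, y, z axes.
In Python, from station import robot, get_image, calibration gives the robot as it stands.
- The arm moves only by the tool apply_moves, never from a script. Its argument "series" is a list of rows, each a list of 3 entries, a list of its own where there are three numbers: the opening, from -1 (shut) to 1 (fully open), so that 0 is half open, then the shift along the world's x, y, z in cm, then the turn about the world's z in rad. In form: [[hand, [x, y, z], turn], ...]. A call has 1 to 12 rows; each row is the pose to reach, as a shift and turn from the pose commanded when the call began; what a row does not reach only later rows make up. A row lasts 1/12 s, in which the tool goes at most 41.7 mm and 7.16 degrees, less where a joint would pass 70% of its speed; a pose out of reach is approached as far as the arm can. A call with a gripper value outside its range is refused whole. The fingers move at their own pace and stop on an object; "grip_force" is the grip in N (left out, the last holds). Time passes only in rows, so rows that repeat a pose let the fingers close. It gives the time, the measured TCP pose, the force and the opening at its end, in the units of the state.
- robot.state(): the state, without advancing time (a new reading comes with each control period).
- get_image(name): name is "scene" or "top" or "wrist"; returns (picture, depth): 384x512x3 uint8, blue, green, red; 384x512 float32, mm along the optical axis (not along the pixel's ray), 0 where there is no reading.
- calibration(name): a dict with "fx", "fy", "cx", "cy" (pixels), "R" (3x3) and "t" (3): a world point X has camera coordinates R X + t; the wrist camera has in their place "T_tool_cam" (4x4, takes a point from camera to tool coordinates, whose origin is the TCP and whose axes are the flange's). Camera axes: x right, y down, z forward; pixel columns grow to the right and rows downward; lengths in mm; the calibration is good to about 2 mm. The wrist camera is an equidistant fisheye: a pixel r from the principal point sees the ray r / f radians off the axis. A picture is of the moment at which its call begins: read the wrist's pose just before it. calibration takes no time and is no camera call.
- robot.close_job(): hands the job in, once; it reports no verdict.
The state is a dict: "clock": time; "q": joint angles; "qd": joint speeds; "joint_efforts": joint torques, N m; "ee_pos": TCP position; "tcp_rot": TCP orientation; "contact_force": force on the tool from outside, world axes, zero at the start; "moment": the same for the moment, N m; "gripper_width": finger opening in mm.
Only numpy, scipy, OpenCV 4.12 (cv2) and the standard library are available. Lean on these libraries where they do the work, as an engineer would, in place of code of your own. Each camera call takes 0.05 s, during which the arm holds its last target.

## Task

Check the feet of the post bases waiting in the wide white tray beside the incline tester: stand every one of them upright on the level ramp, side by side with its foot behind the engraved start line, then squeeze the release in the lever's grip, swing the lever all the way down and let go so that it latches with the ramp tilted, and see which bases slide down to the stop. Afterwards bring the lever back up so that the ramp is latched level again, and stand the bases that held in the shallow metal tray and the ones that slid in the deep plastic tray. Leave the other things on the table alone.

Things in the scene. Friction and masses are not known exactly. Their poses are not given: they have to be found in the camera images.
- base1_mid (a point): one of up to six look-alike post bases (any may be absent): black square steel foot 50 x 50 x 14 mm, on its middle a round steel post 14 mm thick, 70 mm tall in all, 0.3 kg; take it by the post. Whether its underside grips or is worn slippery cannot be seen. This point: on the post's axis, 35 mm above the underside; z up the post, x and y square to the foot
- base2_mid (a point): another such post base, same description as base1_mid
- base3_mid (a point): another such post base, same description as base1_mid
- base4_mid (a point): another such post base, same description as base1_mid
- base5_mid (a point): another such post base, same description as base1_mid
- base6_mid (a point): another such post base, same description as base1_mid
- ramp_top (a point): centre of the ramp's steel top face, 90 mm above the table when level. Turns with the ramp: z square to the face, x up the slope (away from the robot), y left, towards the lever. Face 234 (x) x 238 mm (y) inside rims 8 to 10 mm high. The rim at x = -117 mm is the stop. Fine lines at y = -58, 0, 58 mm part four lanes. Tilted, a slippery base slides to the stop within 2 s; one that grips stays put
- start_line (a point): middle of the engraved start line that runs across the ramp's face, 45 mm up the slope (x) from ramp_top; same axes. The start end's rim lies 72 mm beyond it, so a base centred 30 to 40 mm beyond it is well behind the line
- tilt (a joint): tilt of the ramp and of the hand lever keyed to its shaft, rad: 0 = level (lever up), 0.384 = fully tilted (lever down, the ramp's near end low). Stiff: 5 to 12 N at the grip moves it and it stays about where it is left. An index pin locks it at both ends unless the release is squeezed
- lever_hinge (a point): point on the lever's pivot axis beside the ramp, straight across from the lever's grip (same offset to the side); the axis runs along y, x points away from the robot, fixed to the tester's stand; 78 mm above the table
- lever_grip (a point): middle of the lever's black grip, 185 mm from the hinge axis, same axes as ramp_top. Level: the lever points to the robot and 45 degrees up; down: 23 degrees up. The grip is 90 mm long (55 mm of it beyond this point), 24 mm thick and 20 mm across (y); the release paddle stands out on its -y side. Across y: 31 mm with the paddle out, 23 mm with it in; this point is the middle of the 23 mm
- release (a joint): travel of the release, a metal paddle 66 mm long and 16 mm high on the lever grip's right side (-y, facing the ramp), pressed towards +y by pinching the grip, m: 0 = out, 0.008 = fully in. Spring 5 N out, 10 N in. The pin is free above 0.0065; keep it squeezed while swinging. Let go at either end of the swing, the pin snaps in and this reads 0
- shallow_tray: fixed aluminium tray, 222 x 92 mm outside, walls 4 mm, rim 12 mm high, small wire handles at its ends; origin under its centre on the table, x along its length, inner floor 214 x 84 mm, 4 mm above the origin; holds three bases in a row. For bases that held
- deep_tray: fixed grey plastic tray of the same plan (222 x 92 mm outside, inner floor 214 x 84 mm, 4 mm above the origin) with walls 30 mm high; origin under its centre on the table, x along its length. For bases that slid
- wide_tray: fixed wide white plastic tray in which the bases wait at the start, 290 x 188 mm outside, walls 4 mm, rim 14 mm high; origin under its centre on the table, inner floor 4 mm above it
- hex_driver: bystander: a screwdriver, 190 mm long, lying on the table; origin under its middle, x along it
- lens_mount: bystander: a lens in a black ring on a post, 136 mm tall, origin at the centre of its foot's underside
- filter_wheel: bystander: a flat filter wheel, 90 mm across, 14 mm high; origin under its centre
- mouse: bystander: a computer mouse, 62 x 100 x 30 mm; origin under its centre
Not all that is in view belongs to the job. What is meant by the deep_tray is not green, and is the larger of those in its own colour. What is shaped like the part that bears base3_mid but purple is not meant.

How it is judged (in metres and radians):
On the way, in this order (a step that is already met when the one before it is completed fails the run):
1. every post base stands on the level, latched ramp behind the start line (value of joint tilt below 0.04 rad and value of joint release below 0.003 m and x of base1_mid in the frame of ramp_top between 0.058 and 0.118 m and y of base1_mid in the frame of ramp_top between -0.118 and 0.118 m and z of base1_mid in the frame of ramp_top between 0.025 and 0.045 m and angle between each of base1_mid, base2_mid, base3_mid, base4_mid, base5_mid, base6_mid's own z axis and vertical below 0.12 rad and x of base2_mid in the frame of ramp_top between 0.058 and 0.118 m and y of base2_mid in the frame of ramp_top between -0.118 and 0.118 m and z of base2_mid in the frame of ramp_top between 0.025 and 0.045 m and x of base3_mid in the frame of ramp_top between 0.058 and 0.118 m and y of base3_mid in the frame of ramp_top between -0.118 and 0.118 m and z of base3_mid in the frame of ramp_top between 0.025 and 0.045 m and x of base4_mid in the frame of ramp_top between 0.058 and 0.118 m and y of base4_mid in the frame of ramp_top between -0.118 and 0.118 m and z of base4_mid in the frame of ramp_top between 0.025 and 0.045 m and x of base5_mid in the frame of ramp_top between 0.058 and 0.118 m and y of base5_mid in the frame of ramp_top between -0.118 and 0.118 m and z of base5_mid in the frame of ramp_top between 0.025 and 0.045 m and x of base6_mid in the frame of ramp_top between 0.058 and 0.118 m and y of base6_mid in the frame of ramp_top between -0.118 and 0.118 m and z of base6_mid in the frame of ramp_top between 0.025 and 0.045 m), for 0.3 s.
2. the ramp is latched fully tilted with every base on it, and the slippery ones have slid down to the stop (value of joint tilt above 0.355 rad and value of joint release below 0.003 m and x of base1_mid in the frame of ramp_top between -0.118 and 0.118 m and y of base1_mid in the frame of ramp_top between -0.118 and 0.118 m and z of base1_mid in the frame of ramp_top between 0.025 and 0.045 m and x of base2_mid in the frame of ramp_top between -0.118 and 0.118 m and y of base2_mid in the frame of ramp_top between -0.118 and 0.118 m and z of base2_mid in the frame of ramp_top between 0.025 and 0.045 m and x of base3_mid in the frame of ramp_top between -0.118 and 0.118 m and y of base3_mid in the frame of ramp_top between -0.118 and 0.118 m and z of base3_mid in the frame of ramp_top between 0.025 and 0.045 m and x of base4_mid in the frame of ramp_top between -0.118 and 0.118 m and y of base4_mid in the frame of ramp_top between -0.118 and 0.118 m and z of base4_mid in the frame of ramp_top between 0.025 and 0.045 m and x of base5_mid in the frame of ramp_top between -0.118 and 0.118 m and y of base5_mid in the frame of ramp_top between -0.118 and 0.118 m and z of base5_mid in the frame of ramp_top between 0.025 and 0.045 m and x of base6_mid in the frame of ramp_top between -0.118 and 0.118 m and y of base6_mid in the frame of ramp_top between -0.118 and 0.118 m and z of base6_mid in the frame of ramp_top between 0.025 and 0.045 m and x of each of base2_mid, base3_mid, base6_mid in the frame of ramp_top below -0.06 m), for 0.5 s.
At the end, for the whole second after the job is handed in: the ramp is level (within 0.04 rad) with the release out; every base that held stands upright (within 0.12 rad) on the floor of the shallow tray and every base that slid on the floor of the deep tray, at rest (value of joint tilt below 0.04 rad and value of joint release below 0.003 m and x of base1_mid in the frame of shallow_tray between -0.092 and 0.092 m and y of base1_mid in the frame of shallow_tray between -0.028 and 0.028 m and z of base1_mid in the frame of shallow_tray between 0.03 and 0.05 m and angle between each of base1_mid, base4_mid, base5_mid, base2_mid, base3_mid, base6_mid's own z axis and vertical below 0.12 rad and linear speed of each of base1, base4, base5, base2, base3, base6 below 0.02 m/s and x of base4_mid in the frame of shallow_tray between -0.092 and 0.092 m and y of base4_mid in the frame of shallow_tray between -0.028 and 0.028 m and z of base4_mid in the frame of shallow_tray between 0.03 and 0.05 m and x of base5_mid in the frame of shallow_tray between -0.092 and 0.092 m and y of base5_mid in the frame of shallow_tray between -0.028 and 0.028 m and z of base5_mid in the frame of shallow_tray between 0.03 and 0.05 m and x of base2_mid in the frame of deep_tray between -0.092 and 0.092 m and y of base2_mid in the frame of deep_tray between -0.028 and 0.028 m and z of base2_mid in the frame of deep_tray between 0.03 and 0.05 m and x of base3_mid in the frame of deep_tray between -0.092 and 0.092 m and y of base3_mid in the frame of deep_tray between -0.028 and 0.028 m and z of base3_mid in the frame of deep_tray between 0.03 and 0.05 m and x of base6_mid in the frame of deep_tray between -0.092 and 0.092 m and y of base6_mid in the frame of deep_tray between -0.028 and 0.028 m and z of base6_mid in the frame of deep_tray between 0.03 and 0.05 m); the robot touches nothing.
It fails at once if the hex driver is disturbed (moved 3 cm) (distance of hex_driver from where it was at the start of the episode above 0.03 m).
It fails at once if the lens mount is disturbed (moved 3 cm) (distance of lens_mount from where it was at the start of the episode above 0.03 m).
It fails at once if the filter wheel is disturbed (moved 3 cm) (distance of filter_wheel from where it was at the start of the episode above 0.03 m).
It fails at once if the mouse is disturbed (moved 3 cm) (distance of mouse from where it was at the start of the episode above 0.03 m).
Of base1, base2, base3, base4, base5, base6 only 3 to 4 are there at a start; the rules pass over those that are not, and their reading is None.
At some moment in a run one of base1, base2, base3, base4, base5, base6 may be knocked a few centimetres aside while the robot is not near it.
It also fails if it takes over 210 s, if anything falls off the work surface, if the arm or the gripper's body presses on something with over 40 N, if the wrist force passes 120 N, or if a joint passes its speed limit or range.

## Working session

There is one attempt and no reset: what is moved stays moved. The work goes in short steps, Python scripts to look and compute and a tool call to move; the robot and the scene stay as the last step left them, time stands still between calls to the robot, and variables do not carry over. Pictures are saved under pics/ and viewed, and the job is handed in when it is done.

Besides the shell and the picture viewer there is one more tool, called after "Request:" as a command line: name --argument value ..., lists and objects as JSON in quotes. apply_moves: Moves the arm, as the interface text tells. Its arguments: {"type":"object","properties":{"series":{"type":"array"},"grip_force":{"type":"number"}},"required":["series"]}

```bash
ls; mkdir -p pics; python3 - <<'E'
from station import robot,get_image,calibration
import cv2
print(robot.state())
for n in("scene","top","wrist"):
    p,d=get_image(n); cv2.imwrite(f"pics/{n}0.png",p); print(calibration(n))
    import numpy as np; np.save(f"pics/{n}0.npy",d)
E
```

```text
pics
{'clock': 0.0, 'q': array([-1.13052061,  0.61592186, -0.01262948,  1.42493327,  0.00811205,
        1.1034421 , -0.04038129]), 'qd': array([-0.00079591,  0.00015021, -0.00017566,  0.00038512, -0.00049166,
       -0.00109737, -0.00046392]), 'joint_efforts': array([-5.20317608e-04, -4.69219995e+01,  2.59221923e-01, -1.71033221e+01,
        9.99283337e-03,  9.72198177e-03,  1.72953747e-05]), 'ee_pos': array([292.1670372 , 579.821955  , 255.12496028]), 'tcp_rot': array([[-8.93069645e-01,  4.49916965e-01, -1.15516252e-03],
       [ 4.49918446e-01,  8.93066449e-01, -2.38965377e-03],
       [-4.35088813e-05, -2.65385617e-03, -9.99996478e-01]]), 'contact_force': array([-0.32626648, -0.43053372,  0.45320415]), 'moment': array([-0.00603622,  0.03682616,  0.02146002]), 'gripper_width': 85.47339089022765}
{'fx': 356.07338125607146, 'fy': 356.07338125607146, 'cx': 254.42716300439787, 'cy': 189.54938385725882, 'R': array([[-0.77137769,  0.63635149, -0.00576605],
       [ 0.35501208,  0.42278627, -0.83379745],
       [-0.52815044, -0.64521977, -0.55204036]]), 't': array([ 388.97272443,  -39.03031523, 1633.79051763])}
{'fx': 421.53259873065105, 'fy': 421.53259873065105, 'cx': 261.18252348803145, 'cy': 200.86496378284002, 'R': array([[ 0.02523088, -0.99962532,  0.01061205],
       [-0.99345145, -0.02625553, -0.11119738],
       [ 0.11143435, -0.00773695, -0.99374168]]), 't': array([ -41.16338242,  507.91647421, 1627.35598716])}
{'fx': 297.3186396354542, 'fy': 297.3186396354542, 'cx': 259.128753229952, 'cy': 191.59082940961136, 'T_tool_cam': array([[ 7.02416368e-05, -9.51110037e-01, -3.08852218e-01,
         8.06098912e+01],
       [ 9.99999994e-01,  4.25466191e-05,  9.64057185e-05,
         1.49021499e-01],
       [-7.85518289e-05, -3.08852223e-01,  9.51110035e-01,
        -1.18151607e+02],
       [ 0.00000000e+00,  0.00000000e+00,  0.00000000e+00,
         1.00000000e+00]])}
```

View pics/scene0.png

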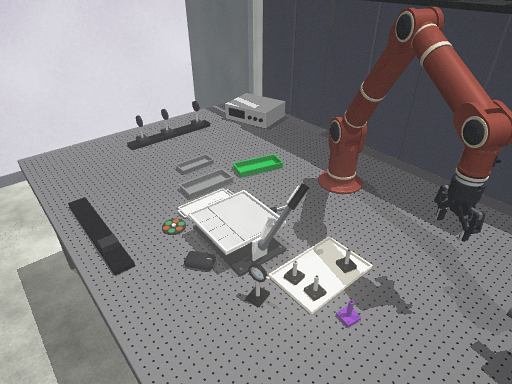

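View pics/top0.png

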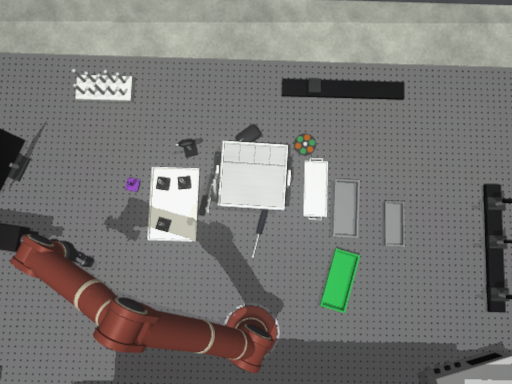

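View pics/wrist0.png

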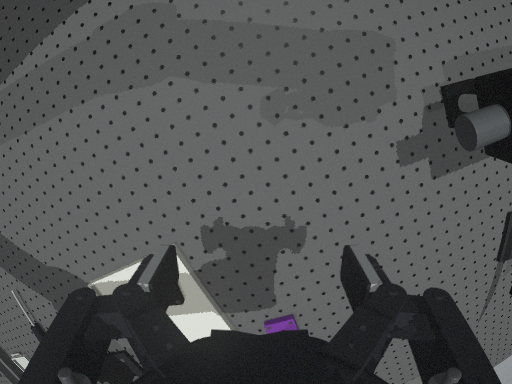

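```bash
cat > h.py <<'E'
import numpy as np,cv2
from station import robot,get_image,calibration
def deproj(n,u,v,d,C=None):
    C=C or calibration(n)
    p=np.array([(u-C['cx'])/C['fx']*d,(v-C['cy'])/C['fy']*d,d])
    return C['R'].T@(p-C['t'])
def onplane(n,u,v,z):
    C=calibration(n); R=C['R'];o=-R.T@C['t']
    r=R.T@np.array([(u-C['cx'])/C['fx'],(v-C['cy'])/C['fy'],1.])
    return o+r*(z-o[2])/r[2]
def proj(n,X):
    C=calibration(n);c=C['R']@np.asarray(X,float)+C['t'];return C['fx']*c[0]/c[2]+C['cx'],C['fy']*c[1]/c[2]+C['cy']
def wproj(X,st):
    C=calibration('wrist');T=C['T_tool_cam']
    t=st['tcp_rot'].T@(np.asarray(X,float)-st['ee_pos']); c=T[:3,:3].T@(t-T[:3,3])
    th=np.arctan2(np.hypot(c[0],c[1]),c[2]);ph=np.arctan2(c[1],c[0])
    return C['fx']*th*np.cos(ph)+C['cx'],C['fx']*th*np.sin(ph)+C['cy']
def wplane(u,v,z,st):
    C=calibration('wrist');T=C['T_tool_cam']
    a,b=u-C['cx'],v-C['cy'];r=np.hypot(a,b);th=r/C['fx']
    c=np.array([np.sin(th)*a/r,np.sin(th)*b/r,np.cos(th)])
    d=st['tcp_rot']@T[:3,:3]@c; o=st['ee_pos']+st['tcp_rot']@T[:3,3]
    return o+d*(z-o[2])/d[2]
def cloud(n,d):
    C=calibration(n);v,u=np.mgrid[:384,:512]
    P=np.stack([(u-C['cx'])/C['fx']*d,(v-C['cy'])/C['fy']*d,d],-1)
    return (P-C['t'])@C['R']
def crop(img,x0,y0,x1,y1,k,f):
    cv2.imwrite(f,cv2.resize(img[y0:y1,x0:x1],None,fx=k,fy=k,interpolation=cv2.INTER_CUBIC))
E
python3 - <<'E'
from h import *
p=cv2.imread('pics/top0.png');crop(p,130,110,230,260,4,'pics/a.png');crop(p,210,120,420,260,3.8,'pics/b.png')
p=cv2.imread('pics/scene0.png');crop(p,170,170,380,330,3.8,'pics/c.png')
E
```

```text
(no output)
```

View pics/a.png

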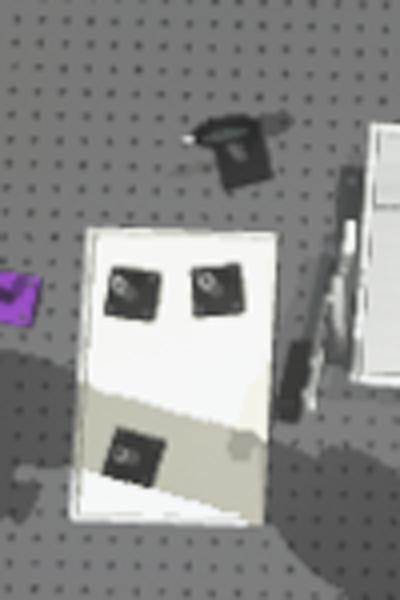

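View pics/b.png

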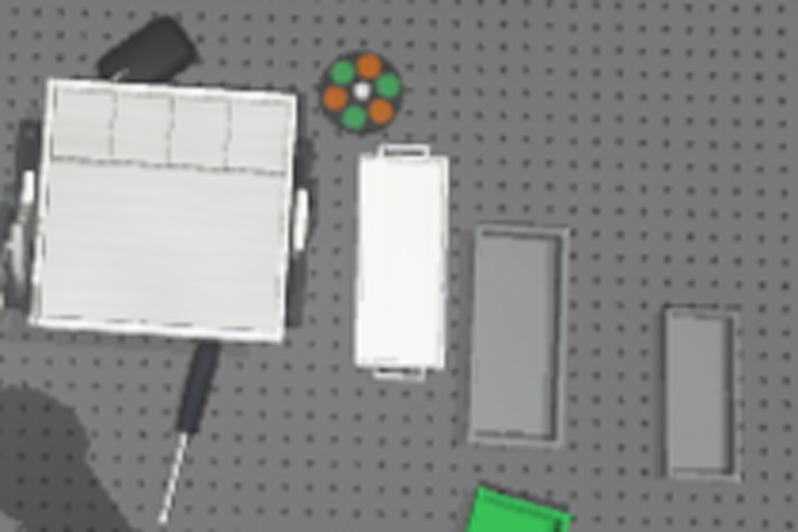

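View pics/c.png

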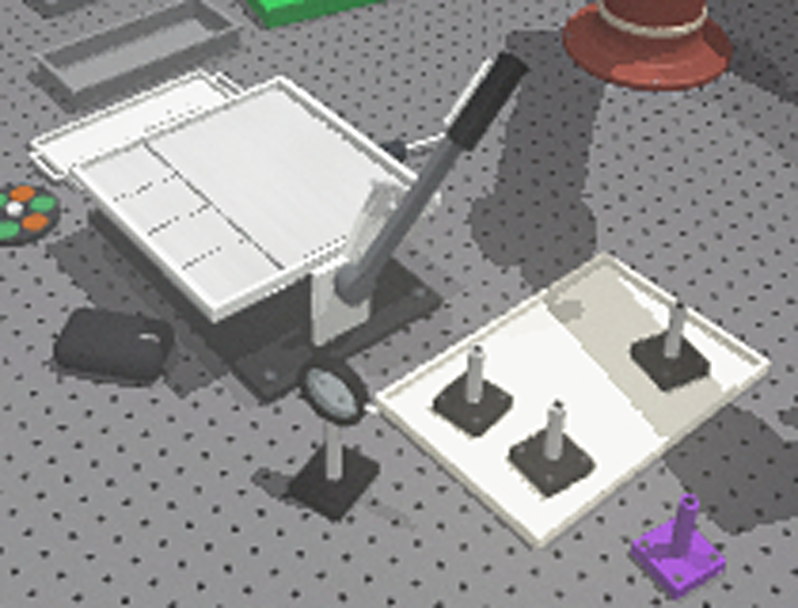

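```bash
python3 - <<'E'
from h import *
np.set_printoptions(precision=1,suppress=True)
def q(n,ox,oy,k,pts,z):
    P=np.array([onplane(n,ox+u/k,oy+v/k,z) for u,v in pts]);return P
f=lambda u,v,z:q('top',130,110,4,[(u,v)],z)[0]
for a in [((133,293),(121,284)),((218,291),(207,280)),((133,458),(121,453))]:
    print(f(*a[0],18),f(*a[1],74))
for nm,pts,z in [('ramp',[(48,80),(297,96),(282,340),(32,324)],99),('shal',[(360,156),(448,156),(445,370),(356,368)],12),('deep',[(476,227),(570,230),(562,446),(468,442)],30)]:
    P=q('top',210,120,3.8,pts,z);c=P.mean(0);print(nm,c,np.linalg.norm(P-np.roll(P,-1,0),axis=1))
    l=(P[0]+P[1]-P[2]-P[3]);w=P[0]+P[3]-P[1]-P[2];print(np.arctan2(l[1],l[0]),np.arctan2(-w[0],w[1]))
# depth in top & scene
for n in('top','scene'):
    d=np.load(f'pics/{n}0.npy');X=cloud(n,d);ok=d>0
    # post tops
    m=ok&(X[...,2]>45)&(X[...,2]<90)&(X[...,1]>210)&(X[...,1]<480)&(X[...,0]>380)&(X[...,0]<720)
    k,l=cv2.connectedComponents(m.astype(np.uint8))
    for i in range(1,k):
        s=X[l==i];
        if len(s)>2: print(n,len(s),np.median(s,0),s[:,2].max())
E
```

```text
[569.9 361.6  18. ] [570.  360.7  74. ]
[574.2 277.7  18. ] [576.1 278.8  74. ]
[406.7 353.2  18. ] [408.3 352.3  74. ]
ramp [598.7   4.5  99. ] [250.7 246.8 247.4 246.7]
-0.03531464300889703 -0.03780555386050891
shal [ 564.5 -244.8   12. ] [ 93.1 226.8  92.8 224.5]
-0.0055151414564957695 0.015508498544151938
deep [ 488.3 -363.9   30. ] [ 98.  224.5  96.6 223.4]
-0.034327510974613167 -0.011007727207774164
top 25 [712.8 262.3  83.2] 89.38407892267956
top 18 [570.4 361.3  72.2] 81.67194442527021
top 17 [576.  277.8  72.1] 78.621782698026
top 5 [564.3 479.4  62.1] 73.97365473916192
top 15 [409.6 351.6  70.1] 84.18775825469122
scene 36 [408.9 359.5  65. ] 75.65351469009137
scene 40 [576.6 286.8  64.7] 75.52589840643267
scene 62 [715.4 270.8  80.9] 89.91811398960186
scene 42 [571.8 370.8  64.7] 76.39286236984124
```

```bash
python3 - <<'E'
from h import *
np.set_printoptions(precision=1,suppress=True)
for n in('top','scene'):
    d=np.load(f'pics/{n}0.npy');X=cloud(n,d);p=cv2.imread(f'pics/{n}0.png').max(2)
    m=(d>0)&(X[...,0]>380)&(X[...,0]<620)&(X[...,1]>100)&(X[...,1]<230)&(X[...,2]>110)&(X[...,2]<300)
    for z in range(110,280,10):
        k=m&(X[...,2]>=z)&(X[...,2]<z+10)
        if k.sum(): print(n,z,k.sum(),X[k].mean(0),X[k][:,1].min(),X[k][:,1].max(),'dark',(p[k]<60).mean())
E
python3 - <<'E'
from h import *
p=cv2.imread('pics/top0.png');crop(p,190,130,310,220,6.5,'pics/d.png')
p=cv2.imread('pics/scene0.png');crop(p,240,175,320,275,6,'pics/e.png')
E
```

```text
top 110 17 [563.5 153.4 115.5] 139.31854298407407 169.3729712327859 dark 0.0
top 120 22 [559.4 150.4 125.8] 139.03264463970834 168.2354882089311 dark 0.0
top 130 25 [555.5 152.8 135.5] 138.7940150172413 170.18334154992343 dark 0.0
top 140 18 [547.4 153.2 145.1] 139.84134143094812 169.2319764286829 dark 0.0
top 150 20 [552.8 152.4 154.5] 139.4676945240846 171.61535200894517 dark 0.0
top 160 21 [545.3 155.4 164.2] 138.9076015650785 169.58178107927154 dark 0.0
top 170 9 [523.3 166.5 174.8] 157.6243751355292 172.0430067678861 dark 0.0
top 180 13 [511.2 163.9 183.9] 158.6275179450146 170.06710618152508 dark 0.0
top 190 12 [501.3 166.3 195.8] 154.64311703685465 178.6257185046824 dark 0.0
top 200 25 [491.5 165.  204.4] 152.1152873660485 180.95036370445277 dark 0.04
top 210 19 [485.5 168.4 214.6] 151.44019933219244 180.13976226561218 dark 0.10526315789473684
top 220 28 [472.7 164.2 225.1] 152.45191256507974 181.69282802167015 dark 0.14285714285714285
top 230 33 [460.7 168.4 234.8] 154.37048808485534 183.13064198698694 dark 0.18181818181818182
top 240 32 [446.8 172.1 244.5] 153.77940768247547
[... 706 characters left out ...]
185. ] 166.4039168895889 186.69129780003342 dark 0.19230769230769232
scene 190 38 [494.6 177.4 195.4] 155.8653249756094 186.9656192831619 dark 0.5526315789473685
scene 200 50 [484.9 175.  204.9] 152.9784860529924 187.0073271961439 dark 0.42
scene 210 46 [474.6 175.6 215.2] 154.97653083147716 189.20142437294874 dark 0.5652173913043478
scene 220 49 [465.8 175.2 225.2] 154.16620053046037 187.87296155066403 dark 0.6326530612244898
scene 230 41 [455.6 177.2 235.2] 157.52681278064694 189.65410833793536 dark 0.6585365853658537
scene 240 36 [449.1 180.6 244.8] 167.92839570679735 188.19775415628098 dark 0.8611111111111112
scene 250 10 [443.8 178.5 252.1] 169.49564855192628 185.14608329171435 dark 0.7
```

View pics/d.png

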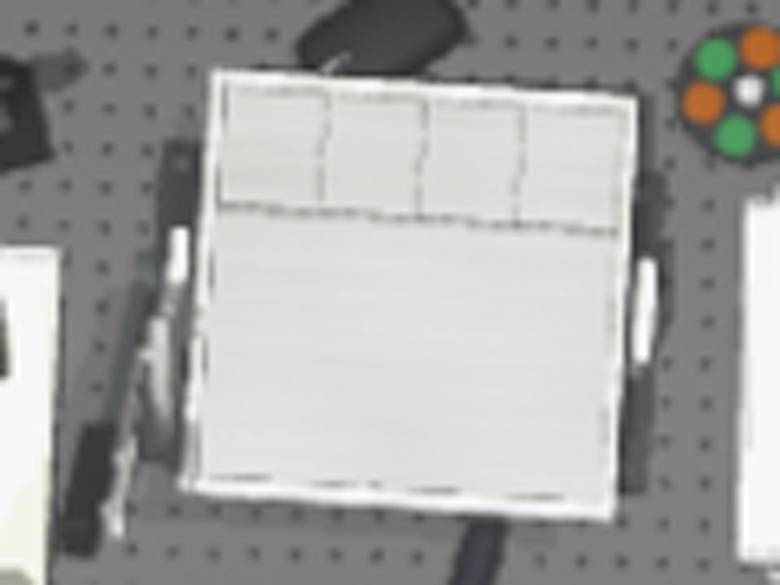

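View pics/e.png

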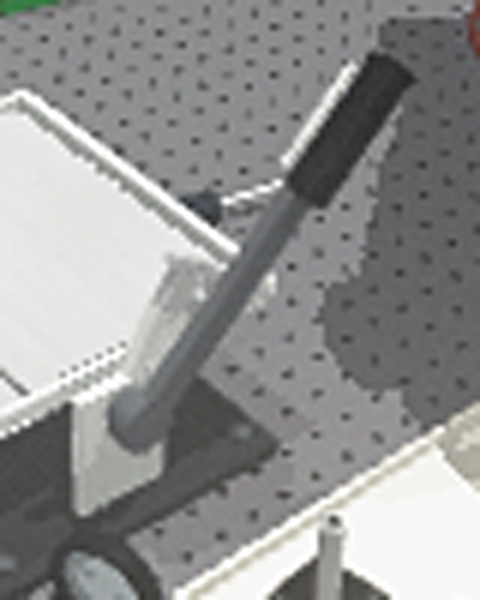

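Request:
apply_moves --series '[[0, [11.6, -22.8, -5.6], -1.38], [0, [11.6, -22.8, -5.6], -1.38], [0, [11.6, -22.8, -5.6], -1.38], [0, [11.6, -22.8, -5.6], -1.38], [0, [11.6, -22.8, -5.6], -1.38], [0, [11.6, -22.8, -5.6], -1.38], [0, [11.6, -22.8, -5.6], -1.38], [0, [11.6, -22.8, -5.6], -1.38], [0, [11.6, -22.8, -5.6], -1.38], [0, [11.6, -22.8, -5.6], -1.38], [0, [11.6, -22.8, -5.6], -1.38], [0, [11.6, -22.8, -5.6], -1.38]]'

```text
clock: 1.15
ee_pos: [408.1, 352.5, 199.9]
tcp_rot: [[0.274, 0.962, -0.0], [0.962, -0.274, -0.001], [-0.001, -0.0, -1.0]]
contact_force: [-0.1, -0.2, 0.2]
gripper_width: 42.8
```

```bash
cat > look.py <<'E'
from h import *
import sys
n=sys.argv[1];s=robot.state();p,d=get_image(n)
np.save('pics/last_%s.npy'%n,d);import pickle;pickle.dump(s,open('pics/st.pkl','wb'))
cv2.imwrite('pics/%s.png'%sys.argv[2],p)
np.set_printoptions(precision=3,suppress=True);print(s['clock'],s['ee_pos'],s['q'],s['gripper_width'],s['contact_force'],np.arctan2(s['tcp_rot'][1,1],s['tcp_rot'][0,1]))
E
python3 look.py wrist w1
```

```text
1.15 [408.127 352.526 199.948] [-0.996  0.531  0.368  1.825 -0.249  0.832 -0.783] 42.822190958393406 [-0.128 -0.248  0.197] -0.2779051185105241
```

View pics/w1.png

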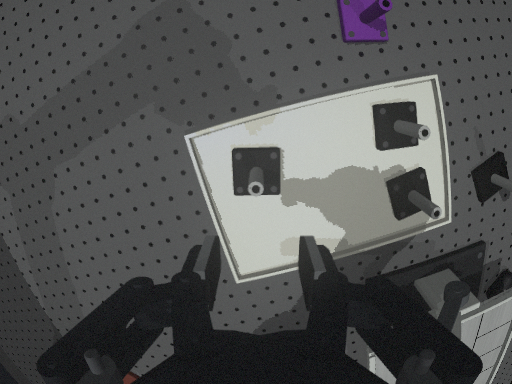

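```bash
cat > wp.py <<'E'
from h import *
import pickle,sys
np.set_printoptions(precision=1,suppress=True)
s=pickle.load(open('pics/st.pkl','rb'))
a=[float(x) for x in sys.argv[1:]]
for i in range(0,len(a),3): print(wplane(*a[i:i+3],s))
E
python3 wp.py 256 189 74 256 172 18 425 132 74 397 126 18 435 211 74 409 194 18
```

```text
[404.9 356.2  74. ]
[404.6 357.1  18. ]
[568.2 366.7  74. ]
[565.5 366.5  18. ]
[571.4 284.9  74. ]
[568.9 284.9  18. ]
```

Request:
apply_moves --series '[[0, [-0.3, 0.4, -4.0], 0], [0, [-0.3, 0.4, -8.0], 0], [0, [-0.3, 0.4, -12.0], 0], [0, [-0.3, 0.4, -14.0], 0], [0, [-0.3, 0.4, -14.0], 0], [0, [-0.3, 0.4, -14.0], 0]]' --grip_force 40

```text
clock: 1.7
ee_pos: [405.3, 356.1, 59.7]
tcp_rot: [[0.271, 0.963, -0.002], [0.963, -0.271, -0.001], [-0.002, -0.001, -1.0]]
contact_force: [-0.3, 0.5, 0.9]
gripper_width: 42.5
```

```bash
python3 look.py wrist w2
```

```text
1.7 [405.283 356.102  59.685] [-0.926  0.737  0.258  1.932 -0.354  0.518 -0.696] 42.539894237354524 [-0.32   0.456  0.854] -0.27426703509384925
```

View pics/w2.png

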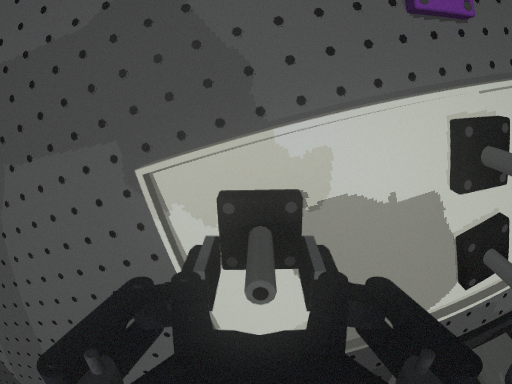

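```bash
python3 wp.py 261 290 74 260 228 18
```

```text
[405.3 357.7  74. ]
[405.8 361.2  18. ]
```

Request:
apply_moves --series '[[0, [0, 0.2, 0], 0], [-1, [0, 0.2, 0], 0], [-1, [0, 0.2, 0], 0], [-1, [0, 0.2, 0], 0], [-1, [0, 0.2, 0], 0], [-1, [0, 0.2, 0], 0], [-1, [0, 0.2, 0], 0], [-1, [0, 0.2, 3], 0], [-1, [0, 0.2, 7], 0]]' --grip_force 40

```text
clock: 2.5
ee_pos: [402.6, 356.5, 127.7]
tcp_rot: [[0.272, 0.962, -0.008], [0.962, -0.272, -0.007], [-0.009, -0.006, -1.0]]
contact_force: [0.5, 0.7, -2.8]
gripper_width: 12.8
```

Request:
apply_moves --series '[[-1, [0, 0, 21], 0.1], [-1, [0, 0, 21], 0.2], [-1, [0, 0, 21], 0.24], [-1, [0, 0, 21], 0.24], [-1, [0, 0, 21], 0.24], [-1, [0, 0, 21], 0.24], [-1, [26.8, -44.2, 21], 0.24], [-1, [26.8, -44.2, 21], 0.24], [-1, [26.8, -44.2, 21], 0.24], [-1, [26.8, -44.2, 21], 0.24], [-1, [26.8, -44.2, 21], 0.24], [-1, [26.8, -44.2, 21], 0.24]]'

```text
clock: 3.5
ee_pos: [534.6, 142.8, 338.8]
tcp_rot: [[0.036, 0.999, -0.003], [0.999, -0.036, -0.001], [-0.001, -0.003, -1.0]]
contact_force: [1.2, 0.7, -2.1]
gripper_width: 13.1
```

Request:
apply_moves --series '[[-1, [13, -21.4, 0], 0], [-1, [13, -21.4, 0], 0], [-1, [13, -21.4, 0], 0], [-1, [13, -21.4, 0], 0], [-1, [13, -21.4, 0], 0], [-1, [13, -21.4, 0], 0], [-1, [13, -21.4, 0], 0], [-1, [13, -21.4, 0], 0], [-1, [13, -21.4, 0], 0]]'

```text
clock: 4.25
ee_pos: [664.3, -68.9, 338.2]
tcp_rot: [[0.037, 0.999, -0.004], [0.999, -0.037, 0.002], [0.002, -0.004, -1.0]]
contact_force: [0.0, 0.3, -4.3]
gripper_width: 12.7
```

```bash
python3 look.py wrist w3
```

```text
4.25 [664.311 -68.922 338.166] [-0.141  0.618  0.413  1.236 -0.242  1.339  0.223] 12.69740657588653 [ 0.039  0.287 -4.259] -0.03659734831445293
```

View pics/w3.png

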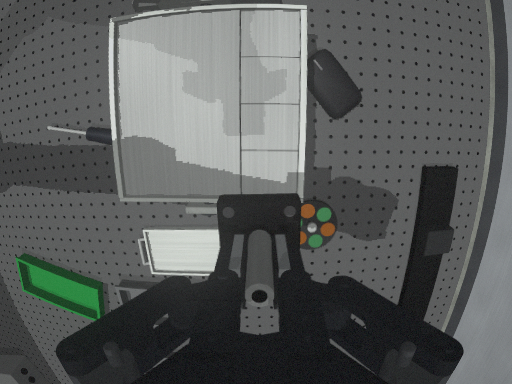

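```bash
python3 wp.py 240.5 57 90 240.5 104 90 240.5 150 90 306 8 99  302 199 99  122 199 99 301 57 90 300 150 90; python3 -c "
from h import *
p=cv2.imread('pics/w3.png');crop(p,100,0,340,220,3.3,'pics/f.png')"
```

```text
[644.4  63.6  90. ]
[642.1   5.3  90. ]
[639.4 -52.   90. ]
[724.9 123.1  99. ]
[ 715.3 -116.4   99. ]
[ 471.7 -108.6   99. ]
[717.5  61.8  90. ]
[713.8 -54.4  90. ]
```

View pics/f.png

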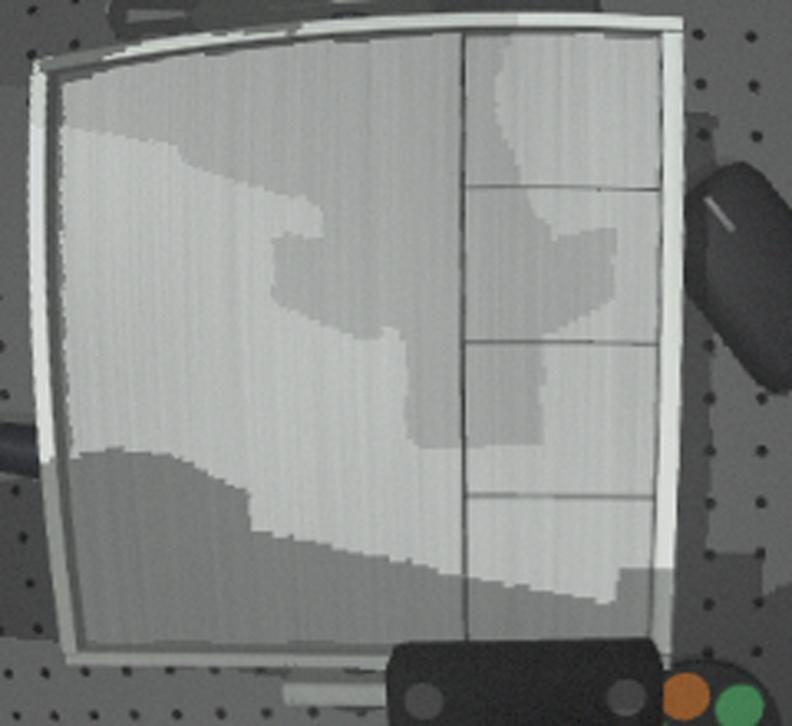

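Request:
apply_moves --series '[[-1, [0.9, -1.4, -4], 0], [-1, [0.9, -1.4, -8], 0], [-1, [0.9, -1.4, -12], 0], [-1, [0.9, -1.4, -15], 0], [-1, [0.9, -1.4, -17.5], 0], [-1, [0.9, -1.4, -18.5], 0], [-1, [0.9, -1.4, -18.5], 0], [-1, [0.9, -1.4, -18.5], 0]]'

```text
clock: 4.97
ee_pos: [674.7, -82.1, 156.2]
tcp_rot: [[0.034, 0.999, 0.001], [0.999, -0.034, 0.0], [0.0, 0.001, -1.0]]
contact_force: [-0.5, 0.9, -1.8]
gripper_width: 12.8
```

Request:
apply_moves --series '[[-1, [-0.1, -0.1, -0.4], 0], [-1, [-0.1, -0.1, -0.8], 0], [-1, [-0.1, -0.1, -1.0], 0], [-1, [-0.1, -0.1, -1.0], 0]]'

```text
clock: 5.3
ee_pos: [674.2, -84.9, 147.8]
tcp_rot: [[0.036, 0.999, 0.004], [0.999, -0.036, -0.001], [-0.0, 0.004, -1.0]]
contact_force: [-1.4, 0.2, 3.6]
gripper_width: 13.2
```

```bash
python3 look.py wrist w4
```

```text
5.3 [674.189 -84.934 147.767] [-0.099  0.789  0.359  1.46  -0.312  0.946  0.309] 13.155530630899406 [-1.373  0.173  3.603] -0.03613898826646988
```

View pics/w4.png

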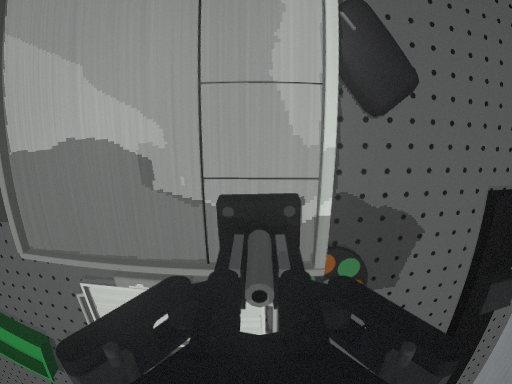

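Request:
apply_moves --series '[[-0.2, [0, 0, 0], 0], [-0.2, [0, 0, 0], 0], [-0.2, [0, 0, 0], 0], [-0.2, [0, 0, 0], 0], [-0.2, [0, 0, 4], 0], [-0.2, [0, 0, 8], 0], [-0.2, [0, 0, 12], 0], [-0.1, [0, 0, 16], 0], [0, [0, 0, 19], 0], [0, [0, 0, 19], 0]]'

```text
clock: 6.18
ee_pos: [675.9, -85.7, 344.0]
tcp_rot: [[0.036, 0.999, 0.015], [0.999, -0.036, -0.003], [-0.002, 0.016, -1.0]]
contact_force: [0.1, -1.3, 1.2]
gripper_width: 42.9
```

```bash
python3 look.py top t1;python3 -c "
from h import *
p=cv2.imread('pics/t1.png');crop(p,130,110,310,260,4.4,'pics/f.png')"
```

```text
6.1833 [675.89  -85.652 344.004] [-0.114  0.631  0.415  1.197 -0.247  1.346  0.244] 42.92937940590035 [ 0.071 -1.292  1.162] -0.03569537193203128
```

View pics/f.png

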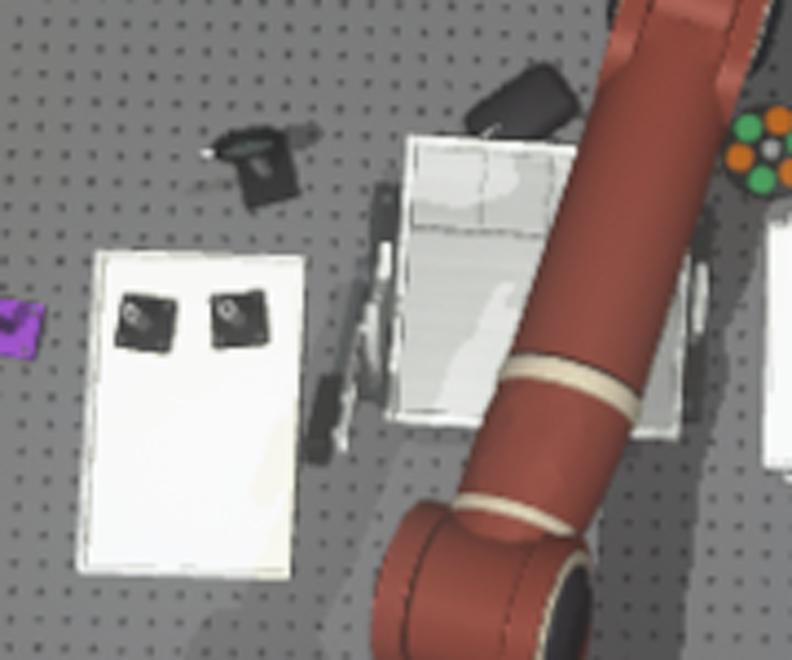

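Request:
apply_moves --series '[[0, [-10.5, 37, 0], 0.1], [0, [-10.5, 37, 0], 0.1], [0, [-10.5, 37, 0], 0.1], [0, [-10.5, 37, 0], 0.1], [0, [-10.5, 37, 0], 0.1], [0, [-10.5, 37, 0], 0.1], [0, [-10.5, 37, 0], 0.1], [0, [-10.5, 37, 0], 0.1], [0, [-10.5, 37, 0], 0.1], [0, [-10.5, 37, -4], 0.1], [0, [-10.5, 37, -8], 0.1], [0, [-10.5, 37, -12], 0.1]]'

```text
clock: 7.23
ee_pos: [566.4, 287.9, 212.8]
tcp_rot: [[-0.068, 0.998, -0.001], [0.998, 0.068, 0.0], [0.0, -0.001, -1.0]]
contact_force: [-0.4, 0.2, -0.3]
gripper_width: 42.8
```

```bash
python3 look.py wrist w5
```

```text
7.2333 [566.449 287.861 212.75 ] [-0.701  0.652  0.341  1.532 -0.245  1.001 -0.224] 42.776085208674345 [-0.355  0.186 -0.28 ] 0.06822702069834052
```

View pics/w5.png

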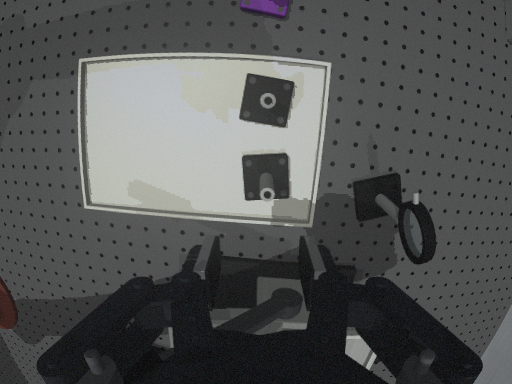

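```bash
python3 wp.py 267 195 74 266.5 177 18 267.5 100 74 267 101 18
```

```text
[572.8 281.7  74. ]
[573.4 283.6  18. ]
[566.9 366.7  74. ]
[568.  365.4  18. ]
```

Request:
apply_moves --series '[[0, [0.65, -0.5, 0], 0.03], [0, [0.65, -0.5, -4], 0.03], [0, [0.65, -0.5, -8], 0.03], [0, [0.65, -0.5, -12], 0.03], [0, [0.65, -0.5, -14], 0.03], [0, [0.65, -0.5, -14], 0.03], [0, [0.65, -0.5, -14], 0.03]]'

```text
clock: 7.87
ee_pos: [574.2, 280.2, 74.5]
tcp_rot: [[-0.093, 0.996, -0.002], [0.996, 0.093, -0.001], [-0.001, -0.003, -1.0]]
contact_force: [-0.3, 1.3, 0.1]
gripper_width: 42.8
```

```bash
python3 look.py wrist w6
```

```text
7.8667 [574.198 280.221  74.543] [-0.647  0.821  0.275  1.632 -0.301  0.734 -0.136] 42.803097215515145 [-0.281  1.299  0.128] 0.09361529899556481
```

View pics/w6.png

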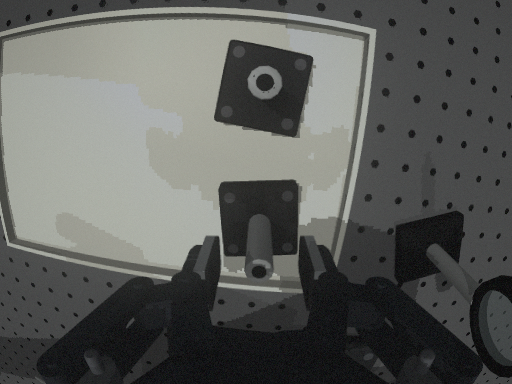

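```bash
python3 wp.py 259 267 74 259 217 18
```

```text
[572.7 284.5  74. ]
[572.3 286.4  18. ]
```

Request:
apply_moves --series '[[0, [-0.1, 0.4, -0.8], 0.02], [0, [-0.1, 0.4, -1.45], 0.02], [0, [-0.1, 0.4, -1.45], 0.02], [-1, [-0.1, 0.4, -1.45], 0.02], [-1, [-0.1, 0.4, -1.45], 0.02], [-1, [-0.1, 0.4, -1.45], 0.02], [-1, [-0.1, 0.4, -1.45], 0.02], [-1, [-0.1, 0.4, -1.45], 0.02], [-1, [-0.1, 0.4, -1.45], 0.02]]'

```text
clock: 8.67
ee_pos: [574.0, 284.7, 61.4]
tcp_rot: [[-0.114, 0.994, 0.001], [0.994, 0.114, 0.0], [0.0, 0.001, -1.0]]
contact_force: [-0.7, -0.0, 3.3]
gripper_width: 13.0
```

Request:
apply_moves --series '[[-1, [0, 0, 4], 0], [-1, [0, 0, 8], 0], [-1, [0, 0, 12], -0.05], [-1, [0, 0, 16], -0.15], [-1, [0, 0, 20], -0.15], [-1, [0, 0, 24], -0.15], [-1, [0, 0, 28], -0.15], [-1, [10.2, -31, 28], -0.15], [-1, [10.2, -31, 28], -0.15], [-1, [10.2, -31, 28], -0.15], [-1, [10.2, -31, 28], -0.15], [-1, [10.2, -31, 28], -0.15]]'

```text
clock: 9.67
ee_pos: [638.2, 85.0, 339.4]
tcp_rot: [[0.036, 0.999, -0.003], [0.999, -0.036, -0.0], [-0.0, -0.003, -1.0]]
contact_force: [0.9, 0.7, -3.1]
gripper_width: 12.9
```

Request:
apply_moves --series '[[-1, [3.8, -11, 0], 0], [-1, [3.8, -11, 0], 0], [-1, [3.8, -11, 0], 0], [-1, [3.8, -11, -4], 0], [-1, [3.8, -11, -8], 0], [-1, [3.8, -11, -12], 0], [-1, [3.8, -11, -15], 0], [-1, [3.8, -11, -17.5], 0], [-1, [3.8, -11, -18], 0], [-1, [3.8, -11, -18], 0], [-1, [3.8, -11, -18], 0]]'

```text
clock: 10.58
ee_pos: [677.3, -23.4, 161.5]
tcp_rot: [[0.036, 0.999, 0.001], [0.999, -0.036, -0.0], [-0.0, 0.001, -1.0]]
contact_force: [0.1, 0.4, -2.2]
gripper_width: 12.6
```

```bash
python3 look.py wrist w7
```

```text
10.5833 [677.313 -23.417 161.509] [-0.196  0.774  0.37   1.451 -0.31   0.973  0.216] 12.57112745927602 [ 0.06   0.373 -2.185] -0.03599652577257133
```

View pics/w7.png

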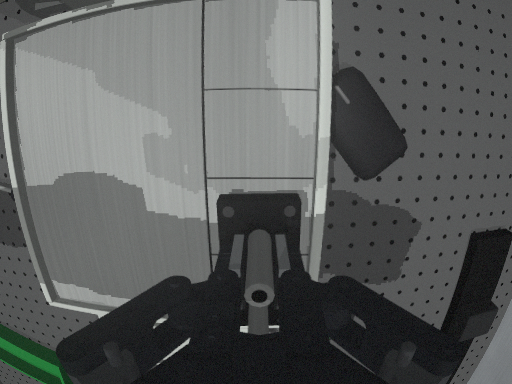

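Request:
apply_moves --series '[[-1, [-0.1, -0.1, -0.6], 0], [-1, [-0.1, -0.1, -1.2], 0], [-1, [-0.1, -0.1, -1.4], 0], [-1, [-0.1, -0.1, -1.4], 0]]'

```text
clock: 10.97
ee_pos: [676.1, -24.4, 147.5]
tcp_rot: [[0.036, 0.999, 0.001], [0.999, -0.036, -0.0], [0.0, 0.001, -1.0]]
contact_force: [-0.8, -0.1, -1.6]
gripper_width: 13.1
```

Request:
apply_moves --series '[[-1, [0, 0, -0.1], 0], [-0.2, [0, 0, -0.1], 0], [-0.2, [0, 0, -0.1], 0], [-0.2, [0, 0, -0.1], 0], [-0.2, [0, 0, -0.1], 0], [-0.2, [0, 0, 4], 0], [-0.2, [0, 0, 8], 0], [-0.2, [0, 0, 12], 0], [0, [0, 0, 16], 0], [0, [0, 0, 19], 0], [0, [-10.8, 39, 19], -0.08], [0, [-10.8, 39, 19], -0.08]]'

```text
clock: 11.97
ee_pos: [654.7, 52.1, 340.1]
tcp_rot: [[0.127, 0.992, 0.007], [0.992, -0.127, -0.002], [-0.001, 0.007, -1.0]]
contact_force: [0.4, 2.5, -0.3]
gripper_width: 42.8
```

Request:
apply_moves --series '[[0, [-8.7, 31, 0], 0], [0, [-8.7, 31, 0], 0], [0, [-8.7, 31, 0], 0], [0, [-8.7, 31, 0], 0], [0, [-8.7, 31, 0], 0], [0, [-8.7, 31, 0], 0], [0, [-8.7, 31, 0], 0], [0, [-8.7, 31, 0], 0], [0, [-8.7, 31, -4], 0], [0, [-8.7, 31, -8], 0], [0, [-8.7, 31, -12], 0], [0, [-8.7, 31, -12], 0]]'

```text
clock: 12.97
ee_pos: [561.0, 364.3, 207.5]
tcp_rot: [[0.115, 0.993, -0.016], [0.993, -0.116, -0.009], [-0.011, -0.015, -1.0]]
contact_force: [-1.4, -0.7, -0.9]
gripper_width: 42.6
```

```bash
python3 look.py wrist w8;python3 look.py top t2
```

```text
12.9667 [561.047 364.339 207.509] [-0.819  0.725  0.396  1.415 -0.294  1.08  -0.485] 42.60623248939802 [-1.385 -0.668 -0.93 ] -0.11579376673421678
13.0167 [563.525 365.256 212.177] [-0.819  0.721  0.398  1.408 -0.294  1.083 -0.486] 42.61866916979405 [0.238 0.499 0.873] -0.1158546258316637
```

View pics/w8.png

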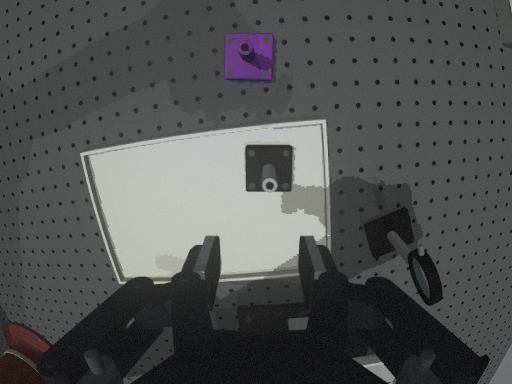

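View pics/t2.png

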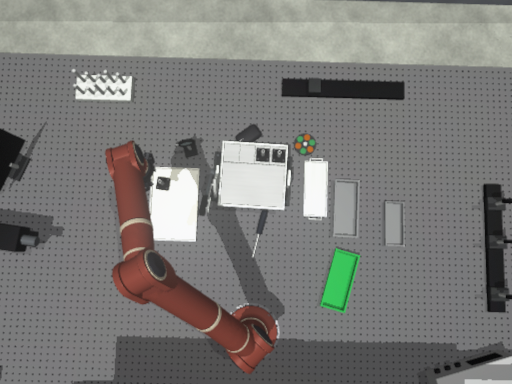

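```bash
python3 wp.py 269 186 74 269 168 18; python3 -c "
from h import *
print(robot.state()['ee_pos'])
p=cv2.imread('pics/t2.png');crop(p,200,130,340,230,5.5,'pics/f.png')"
```

```text
[570.  365.5  74. ]
[571.6 368.3  18. ]
[566.11458199 366.00384185 216.15959369]
```

View pics/f.png

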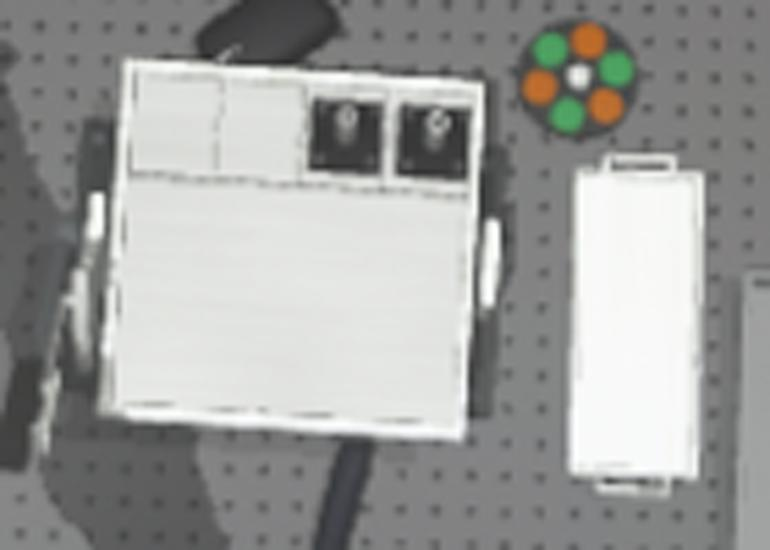

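Request:
apply_moves --series '[[0, [0.2, 0, -4], 0], [0, [0.2, 0, -8], 0], [0, [0.2, 0, -12], 0], [0, [0.2, 0, -14], 0], [0, [0.2, 0, -14], 0], [0, [0.2, 0, -14], 0], [0, [0.2, 0, -14], 0]]'

```text
clock: 13.65
ee_pos: [571.6, 367.2, 81.1]
tcp_rot: [[0.116, 0.993, 0.007], [0.993, -0.116, 0.004], [0.005, 0.007, -1.0]]
contact_force: [-0.3, 0.0, 0.6]
gripper_width: 42.9
```

```bash
python3 look.py wrist w9
```

```text
13.65 [571.616 367.228  81.085] [-0.789  0.867  0.343  1.509 -0.358  0.819 -0.43 ] 42.88143280895515 [-0.289  0.001  0.554] -0.1161239560205902
```

View pics/w9.png

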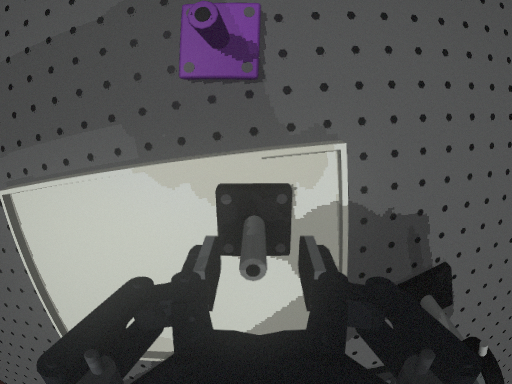

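```bash
python3 wp.py 253 267 74 253 219 18
```

```text
[567.5 367.8  74. ]
[567. 370.  18.]
```

Down 2.0, x −0.4.

Request:
apply_moves --series '[[0, [-0.4, 0.1, -1], 0], [0, [-0.4, 0.1, -2], 0], [0, [-0.4, 0.1, -2], 0], [-1, [-0.4, 0.1, -2], 0], [-1, [-0.4, 0.1, -2], 0], [-1, [-0.4, 0.1, -2], 0], [-1, [-0.4, 0.1, -2], 0], [-1, [-0.4, 0.1, -2], 0], [-1, [-0.4, 0.1, -2], 0]]'

```text
clock: 14.45
ee_pos: [564.9, 367.0, 57.1]
tcp_rot: [[0.116, 0.993, 0.001], [0.993, -0.116, 0.0], [0.0, 0.001, -1.0]]
contact_force: [1.0, 0.3, 0.4]
gripper_width: 13.1
```

Request:
apply_moves --series '[[-1, [0, 0, 4], 0], [-1, [0, 0, 8], 0], [-1, [0, 0, 12], 0.04], [-1, [0, 0, 16], 0.08], [-1, [0, 0, 20], 0.08], [-1, [0, 0, 24], 0.08], [-1, [0, 0, 28], 0.08], [-1, [11, -33.4, 28], 0.08], [-1, [11, -33.4, 28], 0.08], [-1, [11, -33.4, 28], 0.08], [-1, [11, -33.4, 28], 0.08], [-1, [11, -33.4, 28], 0.08]]'

```text
clock: 15.45
ee_pos: [629.0, 167.4, 335.7]
tcp_rot: [[0.036, 0.999, -0.003], [0.999, -0.036, -0.0], [-0.0, -0.003, -1.0]]
contact_force: [0.3, -0.1, -4.4]
gripper_width: 12.7
```

Request:
apply_moves --series '[[-1, [4.8, -13.3, 0], 0], [-1, [4.8, -13.3, 0], 0], [-1, [4.8, -13.3, 0], 0], [-1, [4.8, -13.3, 0], 0], [-1, [4.8, -13.3, -4], 0], [-1, [4.8, -13.3, -8], 0], [-1, [4.8, -13.3, -12], 0], [-1, [4.8, -13.3, -15], 0], [-1, [4.8, -13.3, -18], 0], [-1, [4.8, -13.3, -18], 0], [-1, [4.8, -13.3, -18], 0], [-1, [4.8, -13.3, -18], 0]]'

```text
clock: 16.45
ee_pos: [678.7, 36.0, 158.4]
tcp_rot: [[0.036, 0.999, 0.003], [0.999, -0.036, -0.0], [-0.0, 0.003, -1.0]]
contact_force: [-0.1, 1.4, -2.8]
gripper_width: 12.8
```

```bash
python3 look.py wrist w10
```

```text
16.45 [678.733  35.987 158.385] [-0.282  0.779  0.367  1.449 -0.311  0.968  0.129] 12.844647645753474 [-0.069  1.428 -2.757] -0.035918945131865464
```

View pics/w10.png

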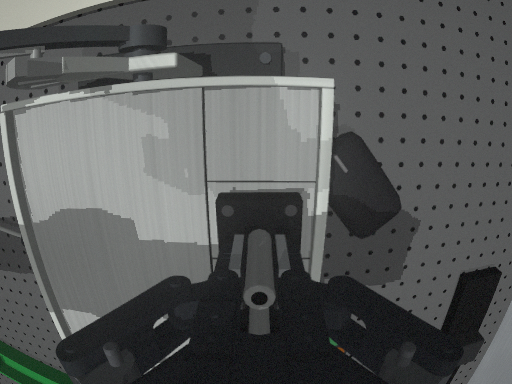

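Request:
apply_moves --series '[[-1, [-0.1, -0.2, -0.6], 0], [-1, [-0.1, -0.2, -1.2], 0], [-1, [-0.1, -0.2, -1.5], 0], [-1, [-0.1, -0.2, -1.5], 0], [-1, [-0.1, -0.2, -1.5], 0]]'

```text
clock: 16.92
ee_pos: [677.4, 33.8, 143.1]
tcp_rot: [[0.036, 0.999, 0.002], [0.999, -0.036, -0.0], [-0.0, 0.002, -1.0]]
contact_force: [0.8, -0.5, 1.0]
gripper_width: 13.1
```

Request:
apply_moves --series '[[-0.2, [0, 0, 0], 0], [-0.2, [0, 0, 0], 0], [-0.2, [0, 0, 0], 0], [-0.2, [0, 0, 0], 0], [-0.2, [0, 0, 4], 0], [-0.2, [0, 0, 8], 0], [-0.2, [0, 0, 12], 0], [0, [0, 0, 16], 0], [0, [0, 0, 20], 0], [0, [0, 0, 21], -0.1], [0, [-20, 14, 21], -0.2], [0, [-20, 14, 21], -0.3]]'

```text
clock: 17.92
ee_pos: [608.9, 80.0, 352.3]
tcp_rot: [[0.339, 0.941, 0.003], [0.941, -0.339, -0.001], [-0.0, 0.003, -1.0]]
contact_force: [-0.5, 1.1, -0.4]
gripper_width: 43.1
```

```bash
python3 look.py scene s1; python3 -c "
from h import *
p=cv2.imread('pics/s1.png');crop(p,170,170,380,330,3.8,'pics/f.png')"
```

```text
17.9167 [608.924  80.038 352.322] [-0.463  0.521  0.511  1.392 -0.255  1.291 -0.285] 43.134608189724084 [-0.492  1.077 -0.363] -0.34547670834580524
```

View pics/f.png

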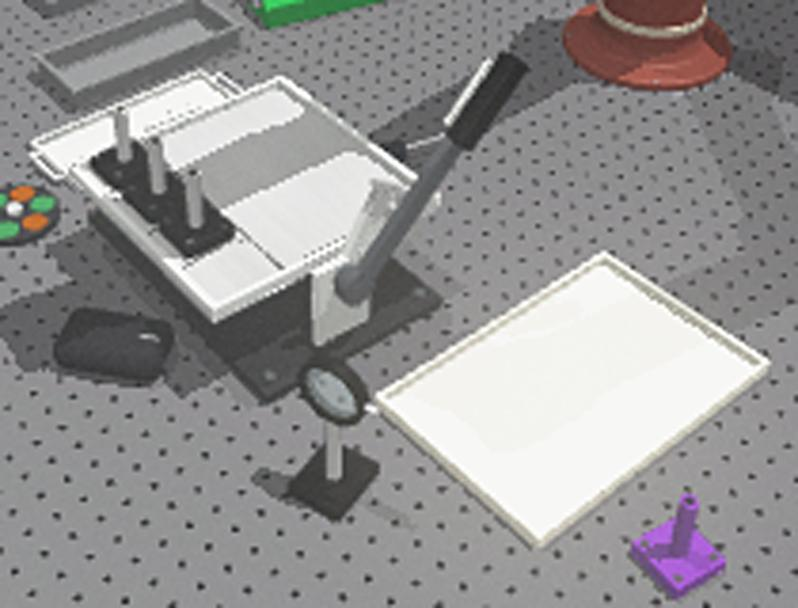

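Request:
apply_moves --series '[[0, [-14, 9, 0], -1.26], [0, [-14, 9, 0], -1.26], [0, [-14, 9, 0], -1.26], [0, [-14, 9, 0], -1.26], [0, [-14, 9, 0], -1.26], [0, [-14, 9, 0], -1.26], [0, [-14, 9, 0], -1.26], [0, [-14, 9, 0], -1.26], [0, [-14, 9, 0], -1.26], [0, [-14, 9, 0], -1.26], [0, [-14, 9, 0], -1.26], [0.4, [-14, 9, 0], -1.26]]'

```text
clock: 18.97
ee_pos: [468.3, 172.2, 351.7]
tcp_rot: [[1.0, -0.022, -0.0], [-0.022, -1.0, -0.0], [-0.0, 0.0, -1.0]]
contact_force: [1.0, 0.4, -0.5]
gripper_width: 53.0
```

```bash
python3 look.py wrist w11
```

```text
18.9667 [468.338 172.19  351.725] [-0.984  0.374  0.847  1.711 -0.299  1.192 -1.653] 52.99254421194906 [ 0.977  0.353 -0.457] -1.5930771565989357
```

View pics/w11.png

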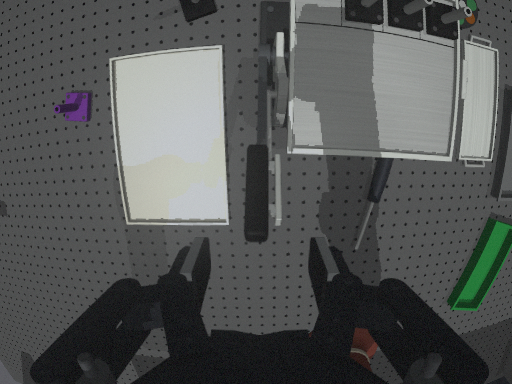

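```bash
python3 wp.py 257 147 190 257 240 250 247 200 225 268 200 225 247 240 250 268 240 250 281 190 215; python3 -c "
from h import *
p=cv2.imread('pics/w11.png');crop(p,220,20,320,260,3.2,'pics/f.png')"
```

```text
[500.1 174.2 190. ]
[432.8 175.5 250. ]
[459.3 183.7 225. ]
[458.9 165.4 225. ]
[433.  183.8 250. ]
[432.6 166.3 250. ]
[464.6 153.3 215. ]
```

View pics/f.png

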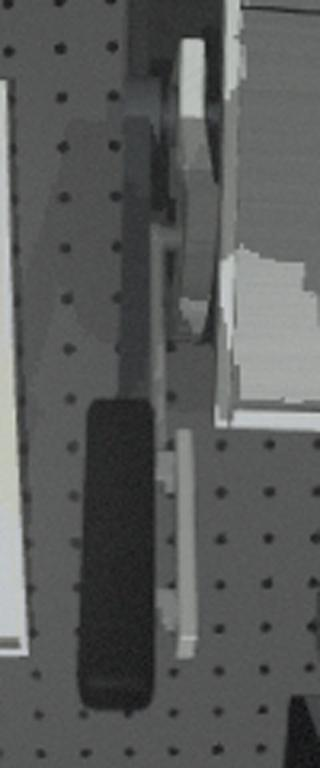

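```bash
python3 wp.py 257 145.5 193 257 234 256 257 240 239 280 155 190 280 224 240 
```

```text
[502.  174.2 193. ]
[441.3 175.2 256. ]
[427.1 175.7 239. ]
[491.8 152.4 190. ]
[442.4 155.8 240. ]
```

Request:
apply_moves --series '[[0.4, [-0.3, 0.1, -4], -0.01], [0.4, [-0.3, 0.1, -8], -0.01], [0.4, [-0.3, 0.1, -11], -0.01], [0.4, [-0.3, 0.1, -12], -0.01], [0.4, [-0.3, 0.1, -12], -0.01], [0.4, [-0.3, 0.1, -12], -0.01]]'

```text
clock: 19.52
ee_pos: [466.3, 172.8, 232.7]
tcp_rot: [[0.999, -0.035, 0.001], [-0.035, -0.999, 0.0], [0.001, -0.0, -1.0]]
contact_force: [1.3, 0.6, 0.8]
gripper_width: 59.8
```

```bash
python3 look.py wrist w12
```

```text
19.5167 [466.346 172.847 232.723] [-0.912  0.498  0.764  1.904 -0.432  0.909 -1.542] 59.84091366104015 [1.267 0.601 0.791] -1.6054015956920304
```

View pics/w12.png

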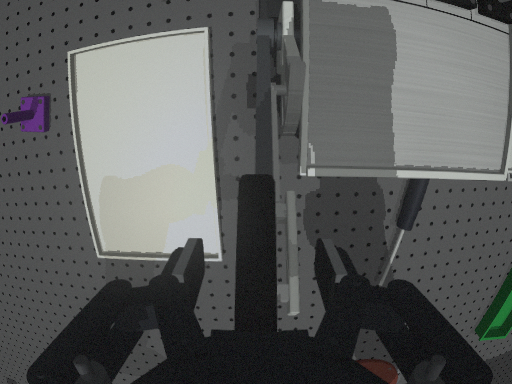

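Request:
apply_moves --series '[[0.4, [-0.1, 0.1, -0.6], 0], [0.4, [-0.1, 0.1, -1.2], 0], [0.0, [-0.1, 0.1, -1.2], 0], [-0.2, [-0.1, 0.1, -1.2], 0], [-1, [-0.1, 0.1, -1.2], 0], [-1, [-0.1, 0.1, -1.2], 0], [-1, [-0.1, 0.1, -1.2], 0], [-1, [-0.1, 0.1, -1.2], 0], [-1, [-0.1, 0.1, -1.2], 0], [-1, [-0.1, 0.1, -1.2], 0]]' --grip_force 40

```text
clock: 20.4
ee_pos: [464.6, 173.5, 220.6]
tcp_rot: [[0.999, -0.035, 0.001], [-0.035, -0.999, 0.0], [0.001, -0.0, -1.0]]
contact_force: [-2.1, -1.3, 5.7]
gripper_width: 21.9
```

Request:
apply_moves --series '[[-1, [-0.42, 0.0, -0.45], 0], [-1, [-0.84, 0.0, -0.91], 0], [-1, [-1.24, 0.05, -1.4], 0], [-1, [-1.63, 0.05, -1.87], 0], [-1, [-2.0, 0.05, -2.37], 0], [-1, [-2.34, 0.1, -2.87], 0], [-1, [-2.68, 0.1, -3.4], 0], [-1, [-3.0, 0.1, -3.92], 0], [-1, [-3.3, 0.1, -4.47], 0], [-1, [-3.59, 0.15, -5.02], 0], [-1, [-3.86, 0.15, -5.58], 0], [-1, [-4.11, 0.15, -6.14], 0]]'

```text
clock: 21.4
ee_pos: [425.1, 175.1, 159.5]
tcp_rot: [[0.999, -0.037, 0.005], [-0.037, -0.999, 0.001], [0.005, -0.001, -1.0]]
contact_force: [-1.0, -1.5, 5.1]
gripper_width: 21.4
```

Request:
apply_moves --series '[[-1, [-0.1, 0, -0.2], 0], [-1, [-0.1, 0, -0.3], 0], [-1, [-0.1, 0, -0.3], 0], [-1, [-0.1, 0, -0.3], 0]]'

```text
clock: 21.73
ee_pos: [423.6, 175.2, 155.9]
tcp_rot: [[0.999, -0.036, 0.003], [-0.036, -0.999, -0.0], [0.003, -0.0, -1.0]]
contact_force: [1.8, -2.0, 3.1]
gripper_width: 21.5
```

```bash
python3 look.py scene s2; python3 -c "
from h import *
p=cv2.imread('pics/s2.png');crop(p,170,150,380,330,3.5,'pics/f.png')"
```

```text
21.7333 [423.587 175.176 155.902] [-0.896  0.552  0.673  2.093 -0.55   0.673 -1.461] 21.52393677890978 [ 1.849 -2.047  3.116] -1.6068921154374018
```

View pics/f.png

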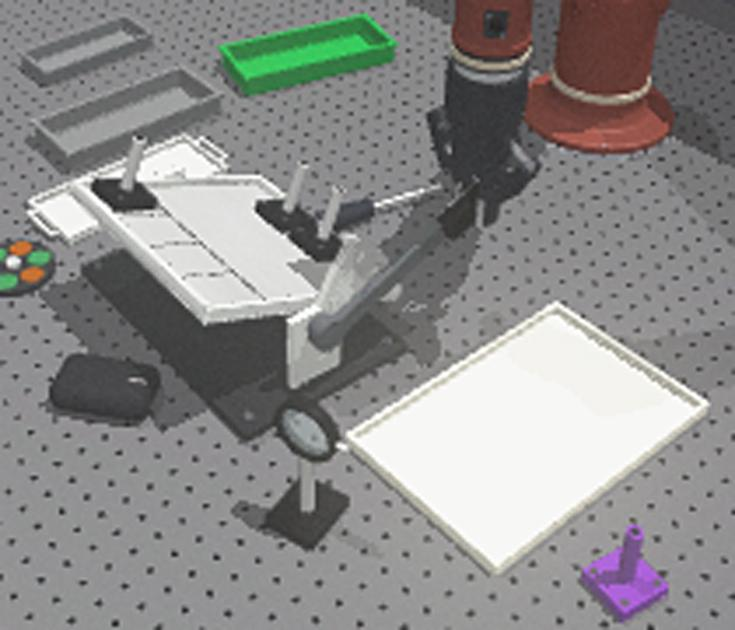

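Request:
apply_moves --series '[[-1, [-0.1, 0, -0.2], 0], [-1, [-0.1, 0, -0.4], 0], [-1, [-0.1, 0, -0.4], 0], [-1, [-0.1, 0, -0.4], 0]]'

```text
clock: 22.12
ee_pos: [423.6, 175.2, 155.0]
tcp_rot: [[0.999, -0.037, 0.005], [-0.037, -0.999, 0.004], [0.004, -0.004, -1.0]]
contact_force: [-3.7, -2.1, 29.8]
gripper_width: 21.7
```

Request:
apply_moves --series '[[0.3, [0, 0, 0], 0], [0.3, [0, 0, 0], 0], [0.3, [0, 0, 0], 0], [0.3, [0, 0, 0.2], 0], [0.3, [0, 0, 0.4], 0], [0.3, [0, 0, 0.4], 0], [0.3, [0, 0, 0.4], 0], [0.3, [0, 0, 0.4], 0], [0.3, [0, 0, 0.4], 0], [0.3, [0, 0, 0.4], 0], [0.3, [0, 0, 0.4], 0], [0.3, [0, 0, 0.4], 0]]'

```text
clock: 23.12
ee_pos: [421.2, 175.5, 155.3]
tcp_rot: [[0.999, -0.035, -0.0], [-0.035, -0.999, 0.0], [-0.0, -0.0, -1.0]]
contact_force: [0.2, 0.3, -0.8]
gripper_width: 55.5
```

```bash
python3 look.py wrist w13;python3 look.py top t3; python3 -c "
from h import *
p=cv2.imread('pics/t3.png');crop(p,190,120,320,240,4.6,'pics/f.png')"
```

```text
23.1167 [421.219 175.477 155.347] [-0.898  0.551  0.672  2.096 -0.55   0.673 -1.461] 55.536327678951686 [ 0.166  0.275 -0.767] -1.606039703529026
23.1667 [421.28  175.48  155.391] [-0.898  0.551  0.672  2.096 -0.55   0.673 -1.461] 55.26023564529996 [-0.949 -0.267 -0.257] -1.6060169961152644
```

View pics/w13.png

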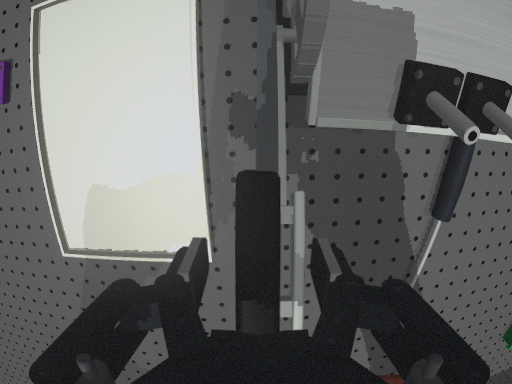

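View pics/f.png

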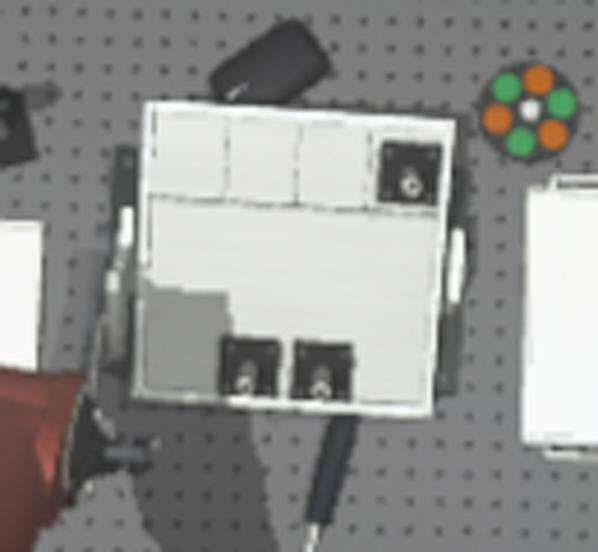

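Request:
apply_moves --series '[[0.3, [0, 0, 0], 0], [0.3, [0, 0, 0], 0], [0.3, [0, 0, 0], 0], [0.3, [0, 0, 0], 0], [0.3, [0, 0, 0], 0], [0.3, [0, 0, 0], 0], [0.3, [0, 0, 0], 0], [0.3, [0, 0, 0], 0]]'

```text
clock: 23.88
ee_pos: [421.3, 175.5, 155.4]
tcp_rot: [[0.999, -0.035, 0.0], [-0.035, -0.999, 0.0], [0.0, -0.0, -1.0]]
contact_force: [0.2, -0.1, -0.7]
gripper_width: 55.8
```

```bash
python3 look.py scene s3; python3 - <<'E'
from h import *
for n in('scene','top'):
    d=np.load(f'pics/last_{n}.npy');X=cloud(n,d)
    c=np.array([597,7.1]);R=np.array([[.9993,.037],[-.037,.9993]]).T
    L=(X[...,:2]-c)@R   # approx ramp xy
    L=np.stack([(X[...,0]-c[0])*.9993-(X[...,1]-c[1])*.037,(X[...,0]-c[0])*.037+(X[...,1]-c[1])*.9993],-1)
    m=(d>0)&(abs(L[...,0])<95)&(L[...,1]>60)&(L[...,1]<105)&(X[...,2]>20)&(X[...,2]<160)
    a=np.polyfit(L[m][:,0],X[m][:,2],1);print(n,m.sum(),a,np.arctan(a[0]))
E
```

```text
23.8833 [421.284 175.465 155.413] [-0.898  0.551  0.672  2.096 -0.55   0.673 -1.461] 55.76892037498652 [ 0.185 -0.078 -0.664] -1.606003851849652
scene 292 [ 0.40457725 89.97627569] 0.38444604718515757
top 626 [ 0.40372385 88.49956306] 0.38371246797379527
```

Request:
apply_moves --series '[[0, [0, 0, 0], 0], [-0.2, [0, 0, 0], 0], [-1, [0, 0, 0], 0], [-1, [0, 0, 0], 0], [-1, [0, 0, 0], 0], [-1, [0, 0, 0], 0], [-1, [0, 0, 0], 0], [-1, [0, 0, 0], 0]]' --grip_force 40

```text
clock: 24.6
ee_pos: [421.5, 175.2, 155.9]
tcp_rot: [[0.999, -0.035, 0.001], [-0.035, -0.999, 0.0], [0.001, -0.0, -1.0]]
contact_force: [-0.8, -1.2, 5.4]
gripper_width: 21.9
```

Request:
apply_moves --series '[[-1, [0.25, 0, 0.57], 0], [-1, [0.5, 0, 1.13], 0], [-1, [0.78, -0.05, 1.68], 0], [-1, [1.07, -0.05, 2.23], 0], [-1, [1.4, -0.05, 2.76], 0], [-1, [1.72, -0.05, 3.29], 0], [-1, [2.08, -0.1, 3.8], 0], [-1, [2.43, -0.1, 4.31], 0], [-1, [2.82, -0.1, 4.8], 0], [-1, [3.2, -0.1, 5.28], 0], [-1, [3.62, -0.15, 5.74], 0], [-1, [4.04, -0.15, 6.2], 0]]'

```text
clock: 25.6
ee_pos: [459.9, 173.7, 217.4]
tcp_rot: [[0.999, -0.035, -0.005], [-0.035, -0.999, -0.0], [-0.005, 0.0, -1.0]]
contact_force: [-4.4, -1.5, -10.2]
gripper_width: 21.8
```

Request:
apply_moves --series '[[-1, [0.1, 0, 0.1], 0], [-1, [0.2, 0, 0.2], 0], [-1, [0.3, 0, 0.4], 0], [-1, [0.3, 0, 0.4], 0], [-1, [0.3, 0, 0.4], 0]]'

```text
clock: 26.02
ee_pos: [464.1, 173.5, 221.7]
tcp_rot: [[0.999, -0.035, -0.002], [-0.035, -0.999, -0.0], [-0.002, 0.0, -1.0]]
contact_force: [-4.9, -2.0, -7.5]
gripper_width: 21.4
```

Push to the stop.

Request:
apply_moves --series '[[-1, [0.2, 0, 0.2], 0], [-1, [0.3, 0, 0.3], 0], [-1, [0.3, 0, 0.3], 0], [-1, [0.3, 0, 0.3], 0]]'

```text
clock: 26.35
ee_pos: [464.1, 173.5, 221.8]
tcp_rot: [[0.999, -0.035, -0.009], [-0.035, -0.999, -0.002], [-0.009, 0.003, -1.0]]
contact_force: [-6.9, -2.8, -20.5]
gripper_width: 22.2
```

At the upper stop. Let go, rise, and check.

Request:
apply_moves --series '[[0.3, [0, 0, 0], 0], [0.3, [0, 0, 0], 0], [0.3, [-0.2, 0, -0.2], 0], [0.3, [-0.2, 0, -0.2], 0], [0.3, [-0.2, 0, -0.2], 0], [0.3, [-0.2, 0, -0.2], 0], [0.3, [-0.2, 0, 3], 0], [0.3, [-0.2, 0, 6], 0], [0.3, [-0.2, 0, 9], 0], [0.3, [-0.2, 0, 12], 0], [0.3, [-0.2, 0, 13], 0], [0.3, [-0.2, 0, 13], 0]]'

```text
clock: 27.35
ee_pos: [467.6, 174.2, 357.5]
tcp_rot: [[0.999, -0.035, 0.007], [-0.035, -0.999, 0.003], [0.007, -0.004, -1.0]]
contact_force: [0.4, -0.6, -1.0]
gripper_width: 55.4
```

```bash
python3 look.py wrist w14; python3 look.py top t4; python3 look.py scene s4; python3 - <<'E'
from h import *
for n in('scene','top'):
    d=np.load(f'pics/last_{n}.npy');X=cloud(n,d)
    c=np.array([597,7.1])
    L=np.stack([(X[...,0]-c[0])*.9993-(X[...,1]-c[1])*.037,(X[...,0]-c[0])*.037+(X[...,1]-c[1])*.9993],-1)
    m=(d>0)&(abs(L[...,0])<95)&(L[...,1]>60)&(L[...,1]<105)&(X[...,2]>20)&(X[...,2]<160)
    a=np.polyfit(L[m][:,0],X[m][:,2],1);print(n,m.sum(),a,np.arctan(a[0]))
p=cv2.imread('pics/t4.png');crop(p,180,120,380,250,4,'pics/f.png')
E
```

```text
27.35 [467.595 174.189 357.478] [-0.998  0.367  0.857  1.706 -0.298  1.197 -1.671] 55.40409497845146 [ 0.406 -0.631 -0.962] -1.605468618127166
27.4 [466.25  174.257 355.248] [-0.998  0.369  0.856  1.71  -0.298  1.196 -1.671] 55.60185981871595 [ 0.209  0.473 -0.708] -1.605315723133264
27.45 [465.327 174.246 353.798] [-0.997  0.37   0.855  1.712 -0.298  1.196 -1.671] 55.36720246983848 [-0.116  0.975 -0.946] -1.6054534341086728
scene 424 [-7.83481783e-04  8.91302797e+01] -0.0007834816222773734
top 582 [1.78557781e-04 8.97795871e+01] 0.0001785577788430162
```

View pics/w14.png

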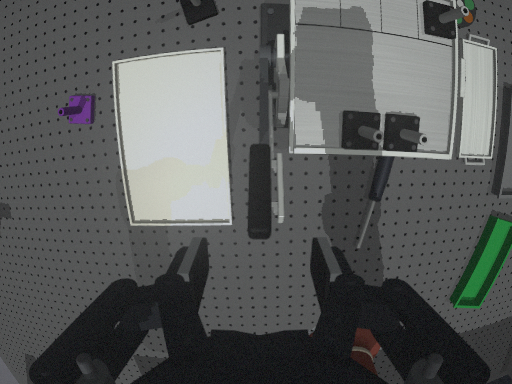

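View pics/f.png

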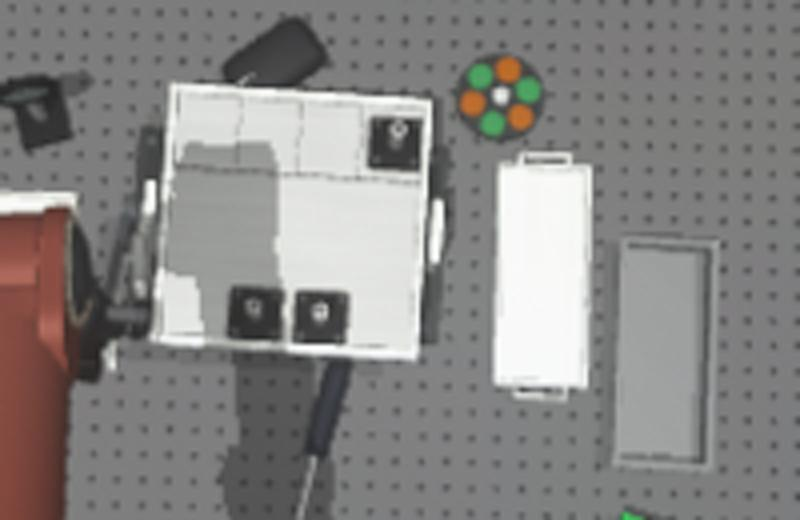

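Request:
apply_moves --series '[[0, [4.3, -13, 0], 1.57], [0, [4.3, -13, 0], 1.57], [0, [4.3, -13, 0], 1.57], [0, [4.3, -13, 0], 1.57], [0, [4.3, -13, 0], 1.57], [0, [4.3, -13, -3], 1.57], [0, [4.3, -13, -6], 1.57], [0, [4.3, -13, -9], 1.57], [0, [4.3, -13, -9], 1.57], [0, [4.3, -13, -9], 1.57], [0, [4.3, -13, -9], 1.57], [0, [4.3, -13, -9], 1.57]]'

```text
clock: 28.5
ee_pos: [507.4, 44.0, 262.1]
tcp_rot: [[0.124, 0.992, -0.005], [0.992, -0.124, -0.001], [-0.001, -0.005, -1.0]]
contact_force: [0.0, -0.0, 0.5]
gripper_width: 42.6
```

```bash
python3 look.py wrist w15
```

```text
28.5 [507.421  44.033 262.076] [-0.427  0.416  0.428  1.822 -0.207  0.952 -0.034] 42.62005825931168 [ 0.012 -0.036  0.545] -0.12441370136016064
```

View pics/w15.png

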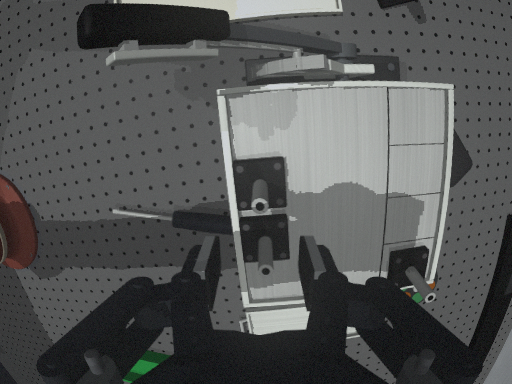

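```bash
python3 wp.py 260 205 160 261 182 104 266 269 160 265 240 104 430 297 160 406 262 104
```

```text
[506.   41.2 160. ]
[507.2  43.8 104. ]
[503.9 -18.9 160. ]
[503.7 -19.1 104. ]
[672.9 -87.2 160. ]
[666.3 -74.2 104. ]
```

Request:
apply_moves --series '[[0, [0, -0.2, -4], 0.09], [0, [0, -0.2, -8], 0.09], [0, [0, -0.2, -10.5], 0.09], [0, [0, -0.2, -10.5], 0.09], [0, [0, -0.2, -10.5], 0.09]]'

```text
clock: 28.97
ee_pos: [507.4, 41.8, 157.8]
tcp_rot: [[0.042, 0.999, -0.005], [0.999, -0.042, -0.001], [-0.001, -0.005, -1.0]]
contact_force: [0.4, 0.5, -0.1]
gripper_width: 43.1
```

```bash
python3 look.py wrist w16
```

```text
28.9667 [507.368  41.81  157.782] [-0.357  0.552  0.346  1.947 -0.28   0.695  0.117] 43.063379647994765 [ 0.373  0.463 -0.089] -0.04239597443783768
```

View pics/w16.png

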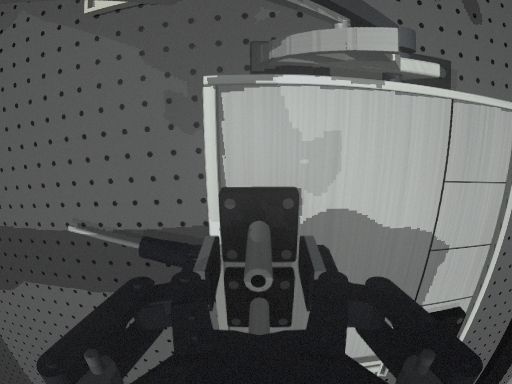

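Request:
apply_moves --series '[[0, [0, 0, -0.6], 0], [0, [0, 0, -1.2], 0], [0, [0, 0, -1.2], 0], [-1, [0, 0, -1.2], 0], [-1, [0, 0, -1.2], 0], [-1, [0, 0, -1.2], 0], [-1, [0, 0, -1.2], 0], [-1, [0, 0, -1.2], 0], [-1, [0, 0, -1.2], 0]]'

```text
clock: 29.77
ee_pos: [508.9, 42.0, 147.9]
tcp_rot: [[0.04, 0.999, 0.001], [0.999, -0.04, 0.0], [0.0, 0.001, -1.0]]
contact_force: [-1.1, -0.2, 3.6]
gripper_width: 12.9
```

Request:
apply_moves --series '[[-1, [0, 0, 4], 0], [-1, [0, 0, 8], 0], [-1, [0, 0, 12], 0], [-1, [0, -4, 12], 0], [-1, [-0.5, -8, 12], 0], [-1, [-1, -12, 12], 0], [-1, [-1, -16, 12], 0], [-1, [-1, -20, 12], 0], [-1, [-1, -24, 12], 0], [-1, [-2, -28, 12], 0], [-1, [-2, -30, 12], 0], [-1, [-2, -30, 12], 0]]'

```text
clock: 30.77
ee_pos: [485.4, -265.5, 266.8]
tcp_rot: [[0.052, 0.999, -0.003], [0.999, -0.052, -0.006], [-0.006, -0.002, -1.0]]
contact_force: [0.3, 0.9, -3.3]
gripper_width: 13.1
```

```bash
python3 look.py wrist w17
```

```text
30.7667 [ 485.435 -265.526  266.772] [ 0.163  0.481  0.451  1.704 -0.233  1.01   0.642] 13.0633252663829 [ 0.274  0.934 -3.303] -0.051796178866066495
```

View pics/w17.png

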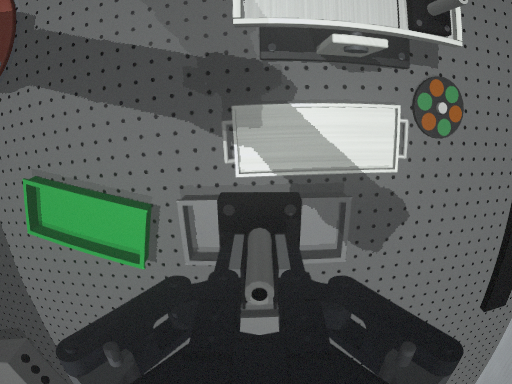

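```bash
cat > rect.py <<'E'
from h import *
import pickle,sys
np.set_printoptions(precision=1,suppress=True)
s=pickle.load(open('pics/st.pkl','rb'))
for pts,z in [([(179,199),(349,197),(344,262),(186,264)],30),([(234,106),(400,107),(397,174),(237,175)],12)]:
    P=np.array([wplane(u,v,z,s) for u,v in pts]);print(P.mean(0),np.linalg.norm(P-np.roll(P,-1,0),axis=1),P[1]-P[0],P[2]-P[3])
E
python3 rect.py
```

```text
[ 486.2 -360.7   30. ] [221.2  99.  226.3  98.9] [221.1  -8.5   0. ] [226.1  -8.8   0. ]
[ 564.8 -242.6   12. ] [218.7  92.9 220.9  89. ] [218.7  -4.3   0. ] [220.8  -8.1   0. ]
```

Request:
apply_moves --series '[[-1, [2, -4, 0], 0.015], [-1, [4.5, -7, 0], 0.015], [-1, [4.5, -9.7, 0], 0.015], [-1, [4.5, -9.7, -4], 0.015], [-1, [4.5, -9.7, -8], 0.015], [-1, [4.5, -9.7, -12], 0.015], [-1, [4.5, -9.7, -15], 0.015], [-1, [4.5, -9.7, -17], 0.015], [-1, [4.5, -9.7, -18], 0.015], [-1, [4.5, -9.7, -18], 0.015], [-1, [4.5, -9.7, -18], 0.015]]'

```text
clock: 31.73
ee_pos: [534.4, -354.2, 87.5]
tcp_rot: [[0.024, 1.0, 0.0], [1.0, -0.024, 0.001], [0.001, 0.0, -1.0]]
contact_force: [0.1, -1.0, -3.1]
gripper_width: 12.8
```

```bash
python3 look.py wrist w18
```

```text
31.7333 [ 534.366 -354.21    87.461] [ 0.354  0.814  0.345  1.622 -0.361  0.77   0.837] 12.84011169783228 [ 0.093 -0.972 -3.09 ] -0.02420012259580785
```

View pics/w18.png

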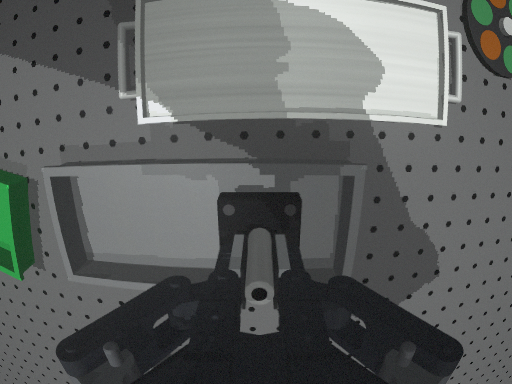

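Request:
apply_moves --series '[[-1, [-0.3, -0.8, 0], 0], [-1, [-0.3, -0.8, -1.2], 0], [-1, [-0.3, -0.8, -2.2], 0], [-1, [-0.3, -0.8, -2.5], 0], [-1, [-0.3, -0.8, -2.5], 0], [-1, [-0.3, -0.8, -2.5], 0]]'

```text
clock: 32.28
ee_pos: [530.6, -362.8, 62.1]
tcp_rot: [[0.025, 1.0, -0.0], [1.0, -0.025, 0.001], [0.001, -0.0, -1.0]]
contact_force: [0.4, -0.4, -2.3]
gripper_width: 12.9
```

Request:
apply_moves --series '[[-1, [0, 0, -0.1], 0], [-0.2, [0, 0, -0.1], 0], [-0.2, [0, 0, -0.1], 0], [-0.2, [0, 0, -0.1], 0], [-0.2, [0, 0, -0.1], 0], [-0.2, [0, 0, 4], 0], [-0.2, [0, 0, 8], 0], [0, [0, 0, 12], 0], [0, [0, 0, 16], 0], [0, [0, 0, 20], 0], [0, [0, 0, 20], 0], [0, [0, 0, 20], 0]]'

```text
clock: 33.28
ee_pos: [531.6, -364.2, 265.8]
tcp_rot: [[0.026, 1.0, 0.006], [1.0, -0.026, -0.004], [-0.004, 0.006, -1.0]]
contact_force: [-0.2, 0.1, -0.6]
gripper_width: 42.7
```

```bash
python3 look.py wrist w19
```

```text
33.2833 [ 531.596 -364.164  265.79 ] [ 0.326  0.624  0.427  1.443 -0.272  1.126  0.773] 42.72930400880511 [-0.157  0.065 -0.569] -0.025524272913901618
```

View pics/w19.png

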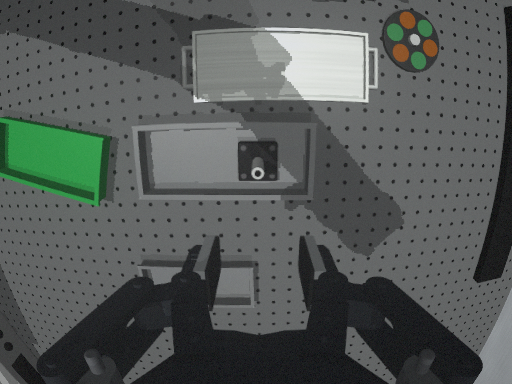

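Request:
apply_moves --series '[[0, [-2.6, 34.2, 0], 0], [0, [-2.6, 34.2, 0], 0], [0, [-2.6, 34.2, 0], 0], [0, [-2.6, 34.2, 0], 0], [0, [-2.6, 34.2, 0], 0], [0, [-2.6, 34.2, 0], 0], [0, [-2.6, 34.2, 0], 0], [0, [-2.6, 34.2, 0], 0], [0, [-2.6, 34.2, 0], 0], [0, [-2.6, 34.2, -3], 0], [0, [-2.6, 34.2, -6], 0], [0, [-2.6, 34.2, -6], 0]]'

```text
clock: 34.33
ee_pos: [499.9, -19.6, 196.5]
tcp_rot: [[0.024, 1.0, -0.015], [1.0, -0.024, 0.0], [-0.0, -0.015, -1.0]]
contact_force: [-1.7, 0.6, -0.3]
gripper_width: 42.6
```

```bash
python3 look.py wrist w20
```

```text
34.3333 [499.899 -19.571 196.489] [-0.278  0.491  0.401  1.923 -0.26   0.793  0.243] 42.60022953490087 [-1.731  0.587 -0.324] -0.023898761646148788
```

View pics/w20.png

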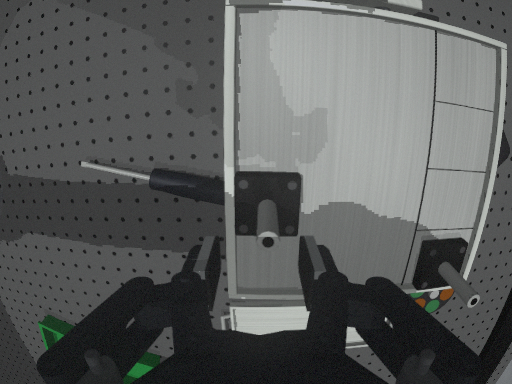

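Base A stands in the deep tray; B at post top (267,240).

```bash
python3 wp.py 267 240 160 267 203 104; python3 -c "
from h import *
print(robot.state()['ee_pos'])"
```

```text
[502.8 -19.5 160. ]
[503.4 -17.1 104. ]
[501.58743603 -20.42880291 198.97391464]
```

Request:
apply_moves --series '[[0, [0, 0.1, -2], 0], [0, [0, 0.1, -4], 0], [0, [0, 0.1, -4], 0], [0, [0, 0.1, -4], 0], [0, [0, 0.1, -4], 0]]'

```text
clock: 34.8
ee_pos: [505.6, -20.6, 163.7]
tcp_rot: [[0.026, 1.0, 0.002], [1.0, -0.026, -0.0], [-0.0, 0.002, -1.0]]
contact_force: [-0.1, 0.7, 0.1]
gripper_width: 42.5
```

```bash
python3 look.py wrist w21
```

```text
34.8 [505.575 -20.575 163.715] [-0.255  0.54   0.374  1.955 -0.297  0.698  0.273] 42.50968758509768 [-0.069  0.714  0.142] -0.026193347394154826
```

View pics/w21.png

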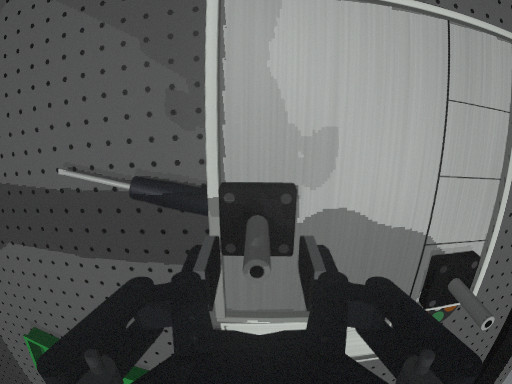

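```bash
python3 wp.py 257 269 160 257 220 104
```

```text
[503.4 -19.4 160. ]
[503.2 -17.8 104. ]
```

Request:
apply_moves --series '[[0, [-0.2, 0.1, -0.9], 0], [0, [-0.2, 0.1, -1.7], 0], [0, [-0.2, 0.1, -1.7], 0], [-1, [-0.2, 0.1, -1.7], 0], [-1, [-0.2, 0.1, -1.7], 0], [-1, [-0.2, 0.1, -1.7], 0], [-1, [-0.2, 0.1, -1.7], 0], [-1, [-0.2, 0.1, -1.7], 0], [-1, [-0.2, 0.1, -1.7], 0]]'

```text
clock: 35.6
ee_pos: [504.0, -19.1, 145.7]
tcp_rot: [[0.025, 1.0, 0.003], [1.0, -0.025, -0.0], [-0.0, 0.003, -1.0]]
contact_force: [3.2, -0.9, -2.2]
gripper_width: 12.9
```

Request:
apply_moves --series '[[-1, [0, 0, 4], 0], [-1, [0, 0, 8], 0], [-1, [0, 0, 12], 0], [-1, [-6, -34, 12], -0.01], [-1, [-6, -34, 12], -0.01], [-1, [-6, -34, 12], -0.01], [-1, [-6, -34, 12], -0.01], [-1, [-6, -34, 12], -0.01], [-1, [-6, -34, 12], -0.01], [-1, [-6, -34, 12], -0.01], [-1, [-6, -34, 12], -0.01], [-1, [-6, -34, 12], -0.01]]'

```text
clock: 36.6
ee_pos: [437.0, -366.5, 264.9]
tcp_rot: [[0.046, 0.999, -0.006], [0.999, -0.046, -0.005], [-0.005, -0.005, -1.0]]
contact_force: [-0.7, -1.3, -3.1]
gripper_width: 12.9
```

Request:
apply_moves --series '[[-1, [0, 0.2, 0], 0], [-1, [0.2, 0.3, -4], 0], [-1, [0.2, 0.3, -8], 0], [-1, [0.2, 0.3, -12], 0], [-1, [0.2, 0.3, -15], 0], [-1, [0.2, 0.3, -17], 0], [-1, [0.2, 0.3, -18], 0], [-1, [0.2, 0.3, -18], 0], [-1, [0.2, 0.3, -18], 0]]'

```text
clock: 37.35
ee_pos: [444.7, -355.5, 85.6]
tcp_rot: [[0.035, 0.999, -0.001], [0.999, -0.035, 0.001], [0.001, -0.001, -1.0]]
contact_force: [0.5, 0.1, -2.2]
gripper_width: 12.8
```

```bash
python3 look.py wrist w22
```

```text
37.35 [ 444.68  -355.545   85.556] [ 0.417  0.736  0.352  1.837 -0.399  0.639  0.974] 12.806422881299405 [ 0.522  0.094 -2.184] -0.03504343786862545
```

View pics/w22.png

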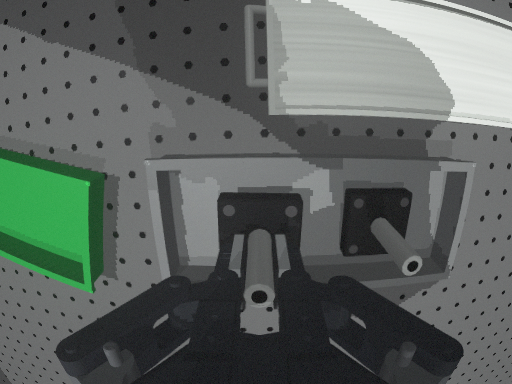

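Request:
apply_moves --series '[[-1, [-0.2, -0.4, -0.8], 0], [-1, [-0.2, -0.4, -1.8], 0], [-1, [-0.2, -0.4, -2.5], 0], [-1, [-0.2, -0.4, -2.5], 0], [-1, [-0.2, -0.4, -2.5], 0]]'

```text
clock: 37.82
ee_pos: [442.4, -359.7, 60.0]
tcp_rot: [[0.035, 0.999, -0.001], [0.999, -0.035, 0.001], [0.001, -0.001, -1.0]]
contact_force: [-1.0, 0.3, -3.5]
gripper_width: 12.7
```

Request:
apply_moves --series '[[-1, [0, 0, -0.1], 0], [-0.2, [0, 0, -0.1], 0], [-0.2, [0, 0, -0.1], 0], [-0.2, [0, 0, -0.1], 0], [-0.2, [0, 0, -0.1], 0], [-0.2, [0, 0, 4], 0], [-0.2, [0, 0, 8], 0], [0, [0, 0, 12], 0], [0, [0, 0, 16], 0], [0, [0, 0, 20], 0], [0, [0, 0, 20], 0], [0, [0, 0, 20], 0]]'

```text
clock: 38.82
ee_pos: [443.6, -361.2, 263.6]
tcp_rot: [[0.036, 0.999, 0.006], [0.999, -0.035, -0.004], [-0.004, 0.006, -1.0]]
contact_force: [-0.4, -0.2, -0.4]
gripper_width: 42.6
```

Request:
apply_moves --series '[[0, [23.2, 27.5, 0], 0], [0, [23.2, 27.5, 0], 0], [0, [23.2, 27.5, 0], 0], [0, [23.2, 27.5, 0], 0], [0, [23.2, 27.5, 0], 0], [0, [23.2, 27.5, 0], 0], [0, [23.2, 27.5, 0], 0], [0, [23.2, 27.5, 0], 0], [0, [23.2, 27.5, 0], 0], [0, [23.2, 27.5, -3], 0], [0, [23.2, 27.5, -6], 0], [0, [23.2, 27.5, -6], 0]]'

```text
clock: 39.82
ee_pos: [670.2, -82.6, 191.7]
tcp_rot: [[0.034, 0.999, -0.017], [0.999, -0.034, 0.003], [0.003, -0.017, -1.0]]
contact_force: [-0.3, -0.1, -1.8]
gripper_width: 43.1
```

```bash
python3 look.py wrist w23
```

```text
39.8167 [670.153 -82.558 191.657] [-0.137  0.755  0.431  1.414 -0.334  1.063  0.324] 43.05513444350026 [-0.289 -0.091 -1.758] -0.034407166029612454
```

View pics/w23.png

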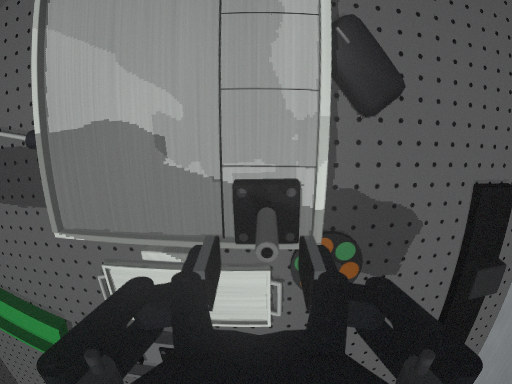

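```bash
python3 wp.py 267 254 160 266 211 104; python3 -c "
from h import *
print(robot.state()['ee_pos'])"
```

```text
[672.8 -89.1 160. ]
[672.6 -84.5 104. ]
[671.60479946 -83.78520281 195.1109445 ]
```

Request:
apply_moves --series '[[0, [-0.1, 0, -2], 0], [0, [-0.1, 0, -4], 0], [0, [-0.1, 0, -4], 0], [0, [-0.1, 0, -4], 0], [0, [-0.1, 0, -4], 0]]'

```text
clock: 40.28
ee_pos: [674.6, -85.8, 162.4]
tcp_rot: [[0.036, 0.999, 0.003], [0.999, -0.036, -0.001], [-0.001, 0.003, -1.0]]
contact_force: [0.6, 0.5, 0.2]
gripper_width: 42.5
```

```bash
python3 look.py wrist w24
```

```text
40.2833 [674.623 -85.753 162.422] [-0.129  0.783  0.42   1.445 -0.352  0.985  0.341] 42.54174469570803 [0.571 0.456 0.205] -0.035993071766826826
```

View pics/w24.png

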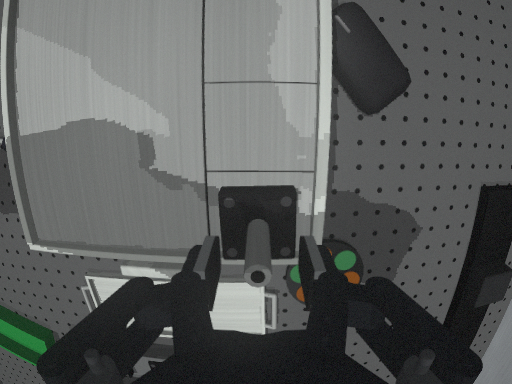

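Request:
apply_moves --series '[[0, [-0.1, 0, -0.9], 0], [0, [-0.1, 0, -1.6], 0], [0, [-0.1, 0, -1.6], 0], [-1, [-0.1, 0, -1.6], 0], [-1, [-0.1, 0, -1.6], 0], [-1, [-0.1, 0, -1.6], 0], [-1, [-0.1, 0, -1.6], 0], [-1, [-0.1, 0, -1.6], 0], [-1, [-0.1, 0, -1.6], 0]]'

```text
clock: 41.08
ee_pos: [673.0, -85.0, 144.5]
tcp_rot: [[0.035, 0.999, 0.001], [0.999, -0.035, -0.0], [-0.0, 0.001, -1.0]]
contact_force: [1.2, 0.3, -1.2]
gripper_width: 12.8
```

Request:
apply_moves --series '[[-1, [0, 0, 4], 0], [-1, [0, 0, 8], 0], [-1, [0, 0, 12], 0], [-1, [-10.9, -15.7, 12], 0], [-1, [-10.9, -15.7, 12], 0], [-1, [-10.9, -15.7, 12], 0], [-1, [-10.9, -15.7, 12], 0], [-1, [-10.9, -15.7, 12], 0], [-1, [-10.9, -15.7, 12], 0], [-1, [-10.9, -15.7, 12], 0], [-1, [-10.9, -15.7, 12], 0]]'

```text
clock: 42.0
ee_pos: [563.8, -240.7, 263.8]
tcp_rot: [[0.035, 0.999, -0.001], [0.999, -0.035, 0.002], [0.002, -0.001, -1.0]]
contact_force: [0.8, 0.9, -3.4]
gripper_width: 12.7
```

Request:
apply_moves --series '[[-1, [0, 0, -4], 0], [-1, [0, 0, -8], 0], [-1, [0, 0, -12], 0], [-1, [0, 0, -15], 0], [-1, [0, 0, -17.5], 0], [-1, [0, 0, -18], 0], [-1, [0, 0, -18], 0], [-1, [0, 0, -18], 0]]'

```text
clock: 42.67
ee_pos: [565.1, -241.5, 85.2]
tcp_rot: [[0.034, 0.999, 0.002], [0.999, -0.034, -0.0], [-0.0, 0.002, -1.0]]
contact_force: [0.9, -0.2, -3.0]
gripper_width: 12.9
```

```bash
python3 look.py wrist w25
```

```text
42.6667 [ 565.143 -241.491   85.242] [ 0.152  0.788  0.365  1.707 -0.396  0.719  0.686] 12.859695633324169 [ 0.922 -0.182 -2.995] -0.03369125305253111
```

View pics/w25.png

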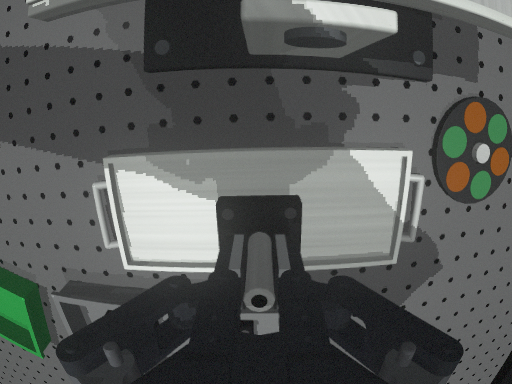

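Request:
apply_moves --series '[[-1, [0, -0.1, -1], 0], [-1, [0, -0.1, -2], 0], [-1, [0, -0.1, -2.6], 0], [-1, [0, -0.1, -2.6], 0], [-1, [0, -0.1, -2.7], 0], [-1, [0, -0.1, -2.7], 0]]'

```text
clock: 43.22
ee_pos: [563.7, -243.0, 57.8]
tcp_rot: [[0.036, 0.999, 0.0], [0.999, -0.036, 0.0], [0.0, 0.0, -1.0]]
contact_force: [-0.9, 0.5, 1.8]
gripper_width: 13.0
```

Request:
apply_moves --series '[[-0.2, [0, 0, 0], 0], [-0.2, [0, 0, 0], 0], [-0.2, [0, 0, 0], 0], [-0.2, [0, 0, 0], 0], [-0.2, [0, 0, 4], 0], [-0.2, [0, 0, 8], 0], [0, [0, 0, 12], 0], [0, [0, 0, 16], 0], [0, [0, 0, 20], 0], [0, [0, 0, 24], 0], [0, [0, 0, 24], 0], [0, [0, 0, 24], 0]]'

```text
clock: 44.22
ee_pos: [564.6, -244.0, 300.6]
tcp_rot: [[0.036, 0.999, 0.006], [0.999, -0.036, -0.003], [-0.003, 0.007, -1.0]]
contact_force: [-0.4, -0.0, -0.6]
gripper_width: 43.1
```

Request:
apply_moves --series '[[0, [0, 20, 0], 0], [0, [0, 20, 0], 0], [0, [0, 20, 0], 0], [0, [0, 20, 0], 0], [0, [0, 20, 0], 0], [0, [0, 20, 0], 0], [0, [0, 20, 0], 0], [0, [0, 20, 0], 0]]'

```text
clock: 44.88
ee_pos: [563.0, -43.5, 296.2]
tcp_rot: [[0.036, 0.999, -0.003], [0.999, -0.036, -0.001], [-0.001, -0.003, -1.0]]
contact_force: [-0.7, -0.1, -0.6]
gripper_width: 42.6
```

```bash
python3 look.py scene s5; python3 look.py top t5; python3 look.py wrist w26; python3 -c "
from h import *
p=cv2.imread('pics/s5.png');crop(p,150,130,360,290,3.5,'pics/f.png')
p=cv2.imread('pics/t5.png');crop(p,190,120,380,260,4,'pics/g.png')"
```

```text
44.8833 [562.971 -43.524 296.162] [-0.272  0.476  0.482  1.627 -0.239  1.1    0.238] 42.6150788982872 [-0.672 -0.072 -0.581] -0.035775122179345684
44.9333 [563.037 -44.602 296.517] [-0.271  0.476  0.483  1.626 -0.239  1.101  0.238] 42.585327578281195 [ 0.297 -0.694 -0.521] -0.03778082085608435
44.9833 [563.15  -45.054 296.789] [-0.27   0.476  0.483  1.626 -0.239  1.101  0.238] 42.33948805134161 [-0.155  0.909  0.144] -0.038777807603317775
```

View pics/f.png

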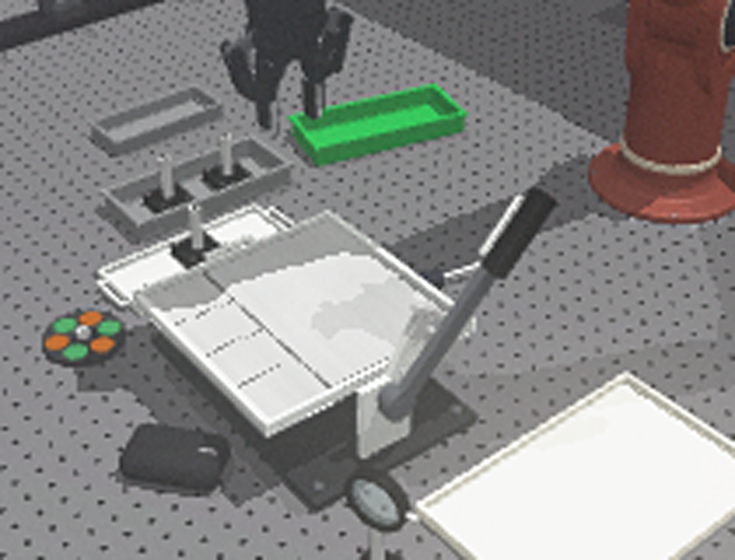

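View pics/g.png

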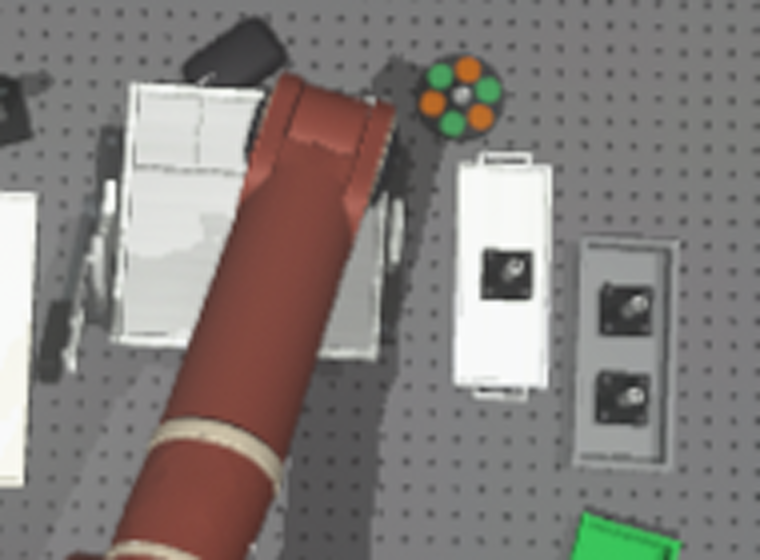

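View pics/w26.png

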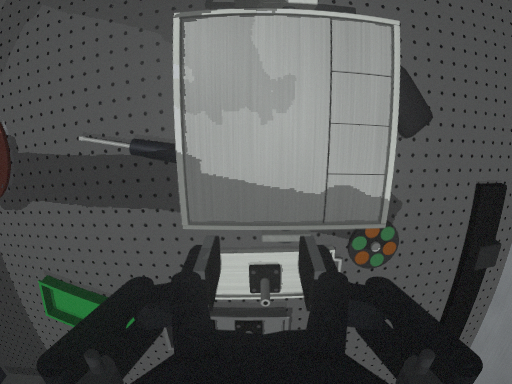

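```bash
python3 -c "
from station import robot
print(robot.close_job())"
```

```text
the job is handed in; nothing more can be done
None
```

The job is done and handed in at about 45 s on the robot's clock; no verdict was reported.

- **Test:** three post bases were in the wide tray. I stood all three behind the start line, squeezed the release and swung the lever down to its stop. I then let go, and the cameras measured the tilt at 0.384 rad with the paddle out. Two bases slid to the stop and one held.
- **Sorting:** I swung the lever back to its upper stop and let go; the tilt then measured about 0.000 rad with the paddle out. The base that held is upright in the middle of the shallow metal tray. The two that slid are upright in the deep tray, the larger of the grey ones.
- **Last checks:** the final pictures show all three bases standing clear of the tray walls, the other objects apparently where they were, and the gripper clear of everything.
- **Disagreement:** the top camera read about 3–5 mm off the wrist and scene cameras, so I aimed by the wrist camera. No check failed, and I did not notice any base being knocked.

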